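# Gauge the drilled axle blocks and register the good ones in the jig

### The job

Try the pin gauge in the hole of every axle block on the bench, working from the shortest block to the longest: press the pin down into the hole to see whether it goes in right up to its collar. Then lay each block that takes the gauge in a bay of its own in the plywood jig, lengthwise with the hole upright, pushed hard up against both the far fence and the side rail on the bay's left (the robot's left), and put each block whose hole is too tight in the grey rework tray. Finally the gauge must stand home in its holder again, and the other things on the bench stay where they are.

Things in the scene. Friction and masses are not known exactly. Their poses are not given: they have to be found in the camera images.
- a1 (a point): centre (half-way up) of one of the two softwood axle blocks that are 66 mm long; at most one of that length is on the bench. 66 x 40 x 40 mm high, x along its length, z up (or down). A round hole runs right through it vertically at its centre; the hole is either right (26 mm) or too tight (19 mm); try the gauge. 
- a2 (a point): centre (half-way up) of one of the two softwood axle blocks that are 66 mm long; at most one of that length is on the bench. 66 x 40 x 40 mm high, x along its length, z up (or down). A round hole runs right through it vertically at its centre; the hole is either right (26 mm) or too tight (19 mm); try the gauge. 
- b1 (a point): centre (half-way up) of one of the two softwood axle blocks that are 84 mm long; at most one of that length is on the bench. 84 x 40 x 40 mm high, x along its length, z up (or down). A round hole runs right through it vertically at its centre; the hole is either right (26 mm) or too tight (19 mm); try the gauge. 
- b2 (a point): centre (half-way up) of one of the two softwood axle blocks that are 84 mm long; at most one of that length is on the bench. 84 x 40 x 40 mm high, x along its length, z up (or down). A round hole runs right through it vertically at its centre; the hole is either right (26 mm) or too tight (19 mm); try the gauge. 
- c1 (a point): centre (half-way up) of one of the two softwood axle blocks that are 102 mm long; at most one of that length is on the bench. 102 x 40 x 40 mm high, x along its length, z up (or down). A round hole runs right through it vertically at its centre; the hole is either right (26 mm) or too tight (19 mm); try the gauge. 
- c2 (a point): centre (half-way up) of one of the two softwood axle blocks that are 102 mm long; at most one of that length is on the bench. 102 x 40 x 40 mm high, x along its length, z up (or down). A round hole runs right through it vertically at its centre; the hole is either right (26 mm) or too tight (19 mm); try the gauge. 
- d1 (a point): centre (half-way up) of one of the two softwood axle blocks that are 120 mm long; at most one of that length is on the bench. 120 x 40 x 40 mm high, x along its length, z up (or down). A round hole runs right through it vertically at its centre; the hole is either right (26 mm) or too tight (19 mm); try the gauge. 
- d2 (a point): centre (half-way up) of one of the two softwood axle blocks that are 120 mm long; at most one of that length is on the bench. 120 x 40 x 40 mm high, x along its length, z up (or down). A round hole runs right through it vertically at its centre; the hole is either right (26 mm) or too tight (19 mm); try the gauge. 
- gauge_grip (a point): pin gauge, upright in its holder: the point on its square wooden handle to grip (handle 22 x 22 mm, from 44 to 114 mm above the tip; this point is 84 mm above the tip). z up along the gauge, x and y square to the handle's flats. 0.2 kg.
- gauge_tip (a point): centre of the gauge's lower end. Steel pin 22 mm across with a conical nose (8 mm across at the tip, full width 10 mm up), a collar 38 mm across lies 38 to 44 mm above the tip. In a right hole the pin enters until the collar lies on the block; in a tight hole only the nose enters, about 8 mm.
- holder_hole (a point): centre of the mouth of the 30 mm round through hole in the gauge holder, a fixed dark wooden block 80 x 80 x 50 mm high; z up. With the gauge home its collar lies on the holder and its tip is 38 mm below this point.
- tray: rework tray, a fixed grey open tray, origin at the centre of its underside on the bench; 190 mm along its x, 220 mm along its y, 15 mm high, walls and floor 5 mm thick.
- bay0 (a point): inner corner of bay 0 of 4 (0 is leftmost) in the fixed plywood jig, on its board's top, 10 mm above the bench. x to the fence (away from the robot), y to the robot's left, z up. Through this point: the fence face (22 mm high) and the stop face of the side rail (8 mm high, 10 mm wide, 120 mm long from the fence), which lies on the bay's left. Next rail 95 mm to the right; board reaches 150 mm back from the fence.
- bay1 (a point): inner corner of bay 1 of 4 (0 is leftmost) in the fixed plywood jig, on its board's top, 10 mm above the bench. x to the fence (away from the robot), y to the robot's left, z up. Through this point: the fence face (22 mm high) and the stop face of the side rail (8 mm high, 10 mm wide, 120 mm long from the fence), which lies on the bay's left. Next rail 95 mm to the right; board reaches 150 mm back from the fence.
- bay2 (a point): inner corner of bay 2 of 4 (0 is leftmost) in the fixed plywood jig, on its board's top, 10 mm above the bench. x to the fence (away from the robot), y to the robot's left, z up. Through this point: the fence face (22 mm high) and the stop face of the side rail (8 mm high, 10 mm wide, 120 mm long from the fence), which lies on the bay's left. Next rail 95 mm to the right; board reaches 150 mm back from the fence.
- bay3 (a point): inner corner of bay 3 of 4 (0 is leftmost) in the fixed plywood jig, on its board's top, 10 mm above the bench. x to the fence (away from the robot), y to the robot's left, z up. Through this point: the fence face (22 mm high) and the stop face of the side rail (8 mm high, 10 mm wide, 120 mm long from the fence), which lies on the bay's left. Next rail 95 mm to the right; board reaches 150 mm back from the fence.
- spray_can: blue spray can, 62 mm across, 170 mm tall, standing; not part of the job, leave it alone.
- glue_bottle: white glue bottle, 60 mm across, 150 mm tall, standing; not part of the job, leave it alone.
- tape_roll: roll of masking tape lying flat, 100 mm across, 24 mm high; not part of the job, leave it alone.
- tape_measure: yellow tape measure, 70 x 65 x 35 mm; not part of the job, leave it alone.
- screwdriver: screwdriver lying on the bench beyond the jig; not part of the job, leave it alone.
- offcut: offcut of wood, 90 x 45 x 20 mm, no hole; not part of the job, leave it alone.
Things that resemble listed ones, but are neither listed nor needed, are in the scene too. What is shaped like the part that bears holder_hole but orange or red is not meant.

How it is judged:
On the way, in this order (a step that is already met when the one before it is completed fails the run):
1. the gauge is tried in the hole of the shortest (66 mm) block, if there is one: collar down on the block, or the nose pressed into a tight hole (x of gauge_tip in the frame of a1 between -0.006 and 0.006 m and y of gauge_tip in the frame of a1 between -0.006 and 0.006 m and x of gauge_grip in the frame of a1 between -0.02 and 0.02 m and y of gauge_grip in the frame of a1 between -0.02 and 0.02 m and distance between gauge_grip and a1 below 0.071 m and x of gauge_tip in the frame of a2 between -0.006 and 0.006 m and y of gauge_tip in the frame of a2 between -0.006 and 0.006 m and x of gauge_grip in the frame of a2 between -0.02 and 0.02 m and y of gauge_grip in the frame of a2 between -0.02 and 0.02 m and distance between gauge_tip and a2 below 0.0165 m and contact force between gauge and block_a2 above 1 N), for 0.2 s.
2. the gauge is tried in the hole of the 84 mm block, if there is one: collar down on the block, or the nose pressed into a tight hole (x of gauge_tip in the frame of b1 between -0.006 and 0.006 m and y of gauge_tip in the frame of b1 between -0.006 and 0.006 m and x of gauge_grip in the frame of b1 between -0.02 and 0.02 m and y of gauge_grip in the frame of b1 between -0.02 and 0.02 m and distance between gauge_tip and b1 below 0.0165 m and contact force between gauge and block_b1 above 1 N and x of gauge_tip in the frame of b2 between -0.006 and 0.006 m and y of gauge_tip in the frame of b2 between -0.006 and 0.006 m and x of gauge_grip in the frame of b2 between -0.02 and 0.02 m and y of gauge_grip in the frame of b2 between -0.02 and 0.02 m and distance between gauge_grip and b2 below 0.071 m), for 0.2 s.
3. the gauge is tried in the hole of the 102 mm block, if there is one: collar down on the block, or the nose pressed into a tight hole (x of gauge_tip in the frame of c1 between -0.006 and 0.006 m and y of gauge_tip in the frame of c1 between -0.006 and 0.006 m and x of gauge_grip in the frame of c1 between -0.02 and 0.02 m and y of gauge_grip in the frame of c1 between -0.02 and 0.02 m and distance between gauge_tip and c1 below 0.0165 m and contact force between gauge and block_c1 above 1 N and x of gauge_tip in the frame of c2 between -0.006 and 0.006 m and y of gauge_tip in the frame of c2 between -0.006 and 0.006 m and x of gauge_grip in the frame of c2 between -0.02 and 0.02 m and y of gauge_grip in the frame of c2 between -0.02 and 0.02 m and distance between gauge_grip and c2 below 0.071 m), for 0.2 s.
4. the gauge is tried in the hole of the longest (120 mm) block, if there is one: collar down on the block, or the nose pressed into a tight hole (x of gauge_tip in the frame of d1 between -0.006 and 0.006 m and y of gauge_tip in the frame of d1 between -0.006 and 0.006 m and x of gauge_grip in the frame of d1 between -0.02 and 0.02 m and y of gauge_grip in the frame of d1 between -0.02 and 0.02 m and distance between gauge_grip and d1 below 0.071 m and x of gauge_tip in the frame of d2 between -0.006 and 0.006 m and y of gauge_tip in the frame of d2 between -0.006 and 0.006 m and x of gauge_grip in the frame of d2 between -0.02 and 0.02 m and y of gauge_grip in the frame of d2 between -0.02 and 0.02 m and distance between gauge_tip and d2 below 0.0165 m and contact force between gauge and block_d2 above 1 N), for 0.2 s.
At the end, for the whole second after the job is handed in: Good blocks lie flat, each in a jig bay, within 3 mm of the far fence and of the rail on the bay's left, square within 3 degrees; tight blocks lie in the rework tray; the gauge stands upright, collar on its holder (within 4 mm) (x of a1 in the frame of bay0 between -0.036 and -0.03 m and angle between the x axis of each of a1, b2, c2, d1 and the x axis of bay0, either way round below 0.06 rad and angle between the z axis of each of a1, b2, c2, d1 and the z axis of bay0, either way round below 0.06 rad and z of a1 in the frame of bay0 between 0.016 and 0.024 m and (y of a1 in the frame of bay0 between -0.023 and -0.017 m or y of a1 in the frame of bay1 between -0.023 and -0.017 m or y of a1 in the frame of bay2 between -0.023 and -0.017 m or y of a1 in the frame of bay3 between -0.023 and -0.017 m) and x of a2 in the frame of tray between -0.09 and 0.09 m and y of a2 in the frame of tray between -0.105 and 0.105 m and z of a2 in the frame of tray between 0.005 and 0.13 m and x of b1 in the frame of tray between -0.09 and 0.09 m and y of b1 in the frame of tray between -0.105 and 0.105 m and z of b1 in the frame of tray between 0.005 and 0.13 m and x of b2 in the frame of bay0 between -0.045 and -0.039 m and z of b2 in the frame of bay0 between 0.016 and 0.024 m and (y of b2 in the frame of bay0 between -0.023 and -0.017 m or y of b2 in the frame of bay1 between -0.023 and -0.017 m or y of b2 in the frame of bay2 between -0.023 and -0.017 m or y of b2 in the frame of bay3 between -0.023 and -0.017 m) and x of c1 in the frame of tray between -0.09 and 0.09 m and y of c1 in the frame of tray between -0.105 and 0.105 m and z of c1 in the frame of tray between 0.005 and 0.13 m and x of c2 in the frame of bay0 between -0.054 and -0.048 m and z of c2 in the frame of bay0 between 0.016 and 0.024 m and (y of c2 in the frame of bay0 between -0.023 and -0.017 m or y of c2 in the frame of bay1 between -0.023 and -0.017 m or y of c2 in the frame of bay2 between -0.023 and -0.017 m or y of c2 in the frame of bay3 between -0.023 and -0.017 m) and x of d1 in the frame of bay0 between -0.063 and -0.057 m and z of d1 in the frame of bay0 between 0.016 and 0.024 m and (y of d1 in the frame of bay0 between -0.023 and -0.017 m or y of d1 in the frame of bay1 between -0.023 and -0.017 m or y of d1 in the frame of bay2 between -0.023 and -0.017 m or y of d1 in the frame of bay3 between -0.023 and -0.017 m) and x of d2 in the frame of tray between -0.09 and 0.09 m and y of d2 in the frame of tray between -0.105 and 0.105 m and z of d2 in the frame of tray between 0.005 and 0.13 m and horizontal distance between gauge_tip and holder_hole below 0.008 m and z of gauge_tip in the frame of holder_hole below -0.034 m and angle between gauge_tip's own z axis and vertical below 0.1 rad); the robot touches nothing.
It fails at once if a bystander (spray can, glue bottle, tape roll, tape measure, screwdriver, offcut) is shifted by more than 50 mm (distance of any of spray_can, glue_bottle, tape_roll, tape_measure, screwdriver, offcut from where it was at the start of the episode above 0.05 m).
Of block_a1, block_a2 only 1 to 1 are there at a start; the rules pass over those that are not, and their reading is None.
Of block_b1, block_b2 only 1 to 1 are there at a start; the rules pass over those that are not, and their reading is None.
Of block_c1, block_c2 only 1 to 1 are there at a start; the rules pass over those that are not, and their reading is None.
Of block_d1, block_d2 only 1 to 1 are there at a start; the rules pass over those that are not, and their reading is None.
Of block_b1, block_c1 only 1 to 1 are there at a start; the rules pass over those that are not, and their reading is None.
At some moment in a run one of block_a1, block_a2, block_b1, block_b2, block_c1, block_c2, block_d1, block_d2 may be knocked a few centimetres aside while the robot is not near it.
It also fails if it takes over 210 s, if anything falls off the work surface, if the arm or the gripper's body presses on something with over 40 N, if the wrist force passes 120 N, or if a joint passes its speed limit or range.

### The arm

A 7-joint arm with a two-finger parallel gripper is mounted at the origin on the work surface. World frame = base frame: x ahead of the robot, y to its left, z up, the work surface at z = 0. Lengths are in m, angles in rad, forces in N, time in s.
With the tool pointing down it reaches from about 0.425 to 1.025 m from the base axis. Payload 9.4 kg.
Tool frame: the origin (TCP) lies midway between the tips of the shut fingers; the grasp point (between the pads) lies 19 mm behind it; z points along the fingers, y is the line along which they close (so a half turn about z gives the same grasp; the last joint's range is limited). The gripper opens to 85 mm and grips with 20 to 120 N. Pads are 22 mm wide; open, the fingers measure 114 mm over their backs; the gripper's body (76 mm by 85 mm) begins 54 mm behind the grasp point. The pads swing forward as they close: fully open they stand 13 mm farther back than shut.
Start: joints at [1.105, 0.599, -0.003, 1.599, 0.002, 0.943, -0.08], TCP at [0.275, -0.671, 0.231] pointing down, gripper open.
Joint ranges: [-2.57, 2.57], [-0.35, 1.97], [-1.29, 1.29], [0.11, 2.56], [-1.05, 4.19], [0.11, 1.86], [-2.63, 2.63]. Speed limits (rad/s): [2.22, 2.22, 3.01, 3.01, 3.14, 3.14, 3.14].

### API

Orientations are given as a unit quaternion [x, y, z, w].
In Python, from cell import * gives the robot as it stands. The module is installed in compiled form; this text tells all that it offers.
- The arm moves only by the tool jog_arm, never from a script. Its argument "increments" is a list that holds one entry, the list of rows, each a list of 7 numbers: the shift along the tool's x, y, z in mm, then the turn, a rotation vector about the tool's x, y, z in degrees, then the opening, from 0 (shut) to 1 (fully open). In form: [[[dx, dy, dz, rx, ry, rz, fingers], ...]]. A call has 1 to 5 rows; each row is the pose to reach, as a shift and turn from the pose commanded when the call began, along the tool's axes at that moment; what a row does not reach only later rows make up. A row lasts 1/12 s, in which the tool goes at most 41.7 mm and 7.16 degrees, less where a joint would pass 70% of its speed; a pose out of reach is approached as far as the arm can. A call with a gripper value outside its range is refused whole. The fingers move at their own pace and stop on an object; the grip force is fixed at half the most. Time passes only in rows, so rows that repeat a pose let the fingers close. It gives the time, the measured TCP pose, the force, the opening and the grip force at its end, in the units of the state.
- get_state(): the state, without advancing time (a new reading comes with each control period).
- capture(name): name is "side" or "top" or "wrist"; returns a dict with "img" (400x640x3 uint8, blue, green, red), "K" (3x3 intrinsics, pixels), "k1" (the pictures are not rectified: a ray, as slopes to the right and down, at radius r is drawn at 1 + k1 r^2 times it, then the intrinsics apply), "view" (4x4, takes a point from world to camera coordinates). Camera axes: x right, y up, looking along -z (the intrinsics and any distortion apply to the point x, -y, -z); pixel columns grow to the right and rows downward; lengths in m; the calibration is good to about 2 mm. A picture is of the moment at which its call begins. There is no depth.
- finish_job(): hands the job in; it is judged then, once.
The state is a dict: "clock": time; "joint_pos": joint angles; "dq": joint speeds; "effort": joint torques, N m; "position": TCP position; "ee_rot": TCP orientation; "wrist_force": force on the tool from outside, world axes, zero at the start; "ft_torque": the same for the moment, N m; "opening": finger opening in m; "grasp_force": force on a finger pad.
Only numpy, scipy, OpenCV 4.12 (cv2) and the standard library are available. Lean on these libraries where they do the work, as an engineer would, in place of code of your own. Each camera call takes 0.05 s, during which the arm holds its last target. There are 200 camera calls.

## Working session

There is one attempt and no reset: what is moved stays moved. The work goes in short steps, Python scripts to look and compute and a tool call to move; the robot and the scene stay as the last step left them, time stands still between calls to the robot, and variables do not carry over. Pictures are saved under pics/ and viewed, at most 14 in all, crops included, and the job is handed in when it is done.

Besides the shell and the picture viewer there is one more tool, called after "Emit:" by a JSON object that holds its "name" and its "arguments", one argument or row to a line. jog_arm: Moves the arm, as the interface text tells. Its arguments: {"type":"object","properties":{"increments":{"type":"array"}},"required":["increments"]}

```bash
mkdir -p pics; cat > h.py <<'E'
from cell import *
import numpy as np, cv2
from scipy.spatial.transform import Rotation as R
def und(c,uv):
    K=np.array(c["K"]);k=c["k1"]
    p=(np.array(uv,float).reshape(-1,2)-K[:2,2])/[K[0,0],K[1,1]]
    q=p.copy()
    for _ in range(20): q=p/(1+k*(q**2).sum(1,keepdims=True))
    return q
def ray(c,uv):
    q=und(c,uv);V=np.array(c["view"]);d=np.c_[q[:,0],-q[:,1],-np.ones(len(q))]@V[:3,:3]
    return -V[:3,:3].T@V[:3,3],d
def onz(c,uv,z):
    o,d=ray(c,uv);return o+d*((z-o[2])/d[:,2])[:,None]
def proj(c,P):
    V=np.array(c["view"]);P=np.array(P,float).reshape(-1,3)@V[:3,:3].T+V[:3,3]
    q=np.c_[P[:,0],-P[:,1]]/-P[:,2:];q=q*(1+c["k1"]*(q**2).sum(1,keepdims=True))
    K=np.array(c["K"]);return q*[K[0,0],K[1,1]]+K[:2,2]
def tool(target,rotz=None):
    """shift in tool axes mm from current pose to world target"""
    s=get_state();Rm=R.from_quat(s["ee_rot"]);return np.round(Rm.inv().apply(np.array(target)-s["position"])*1000,1)
E
python3 - <<'E'
from h import *
s=get_state();print({k:np.round(v,3) for k,v in s.items()}); print(R.from_quat(s["ee_rot"]).as_matrix().round(3))
for n in("top","side","wrist"):
    c=capture(n);cv2.imwrite(f"pics/{n}0.png",c["img"]);print(n,np.array(c["K"]).round(1).tolist(),c["k1"],np.array(c["view"]).round(3).tolist())
E
```

```text
{'clock': np.float64(0.0), 'joint_pos': array([ 1.105,  0.6  , -0.003,  1.6  ,  0.002,  0.943, -0.08 ]), 'dq': array([ 0.002, -0.001, -0.   , -0.   , -0.   , -0.   ,  0.001]), 'effort': array([-0.0000e+00, -7.7647e+01,  1.5650e+00, -2.5802e+01,  1.2000e-02,
        9.0000e-03,  0.0000e+00]), 'position': array([ 0.275, -0.67 ,  0.23 ]), 'ee_rot': array([ 0.981,  0.193, -0.   , -0.001]), 'wrist_force': array([-0.055, -0.81 , -0.572]), 'ft_torque': array([ 0.007, -0.032, -0.049]), 'grasp_force': np.float64(0.0), 'opening': np.float64(0.085)}
[[ 0.925  0.379 -0.001]
 [ 0.379 -0.925  0.001]
 [-0.    -0.002 -1.   ]]
top [[445.1, 0.0, 323.1], [0.0, 445.1, 198.6], [0.0, 0.0, 1.0]] -0.12181690892801848 [[0.024, -1.0, 0.011, 0.009], [0.997, 0.025, 0.07, -0.53], [-0.07, 0.009, 0.997, -1.336], [0.0, 0.0, 0.0, 1.0]]
side [[440.8, 0.0, 318.8], [0.0, 440.8, 200.7], [0.0, 0.0, 1.0]] -0.08330580056431959 [[-0.983, -0.181, 0.023, 0.53], [0.131, -0.61, 0.782, -0.123], [-0.127, 0.772, 0.623, -1.318], [0.0, 0.0, 0.0, 1.0]]
wrist [[336.4, 0.0, 316.3], [0.0, 336.4, 205.2], [0.0, 0.0, 1.0]] -0.07096483281072885 [[0.38, -0.925, -0.001, -0.725], [0.882, 0.362, -0.302, 0.039], [0.279, 0.114, 0.953, -0.379], [0.0, 0.0, 0.0, 1.0]]
```

View pics/top0.png

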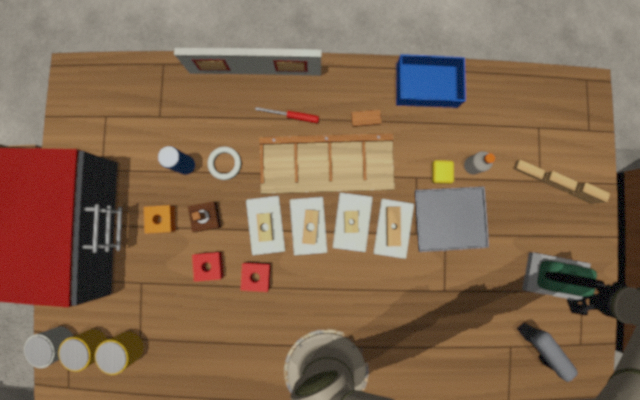

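View pics/side0.png

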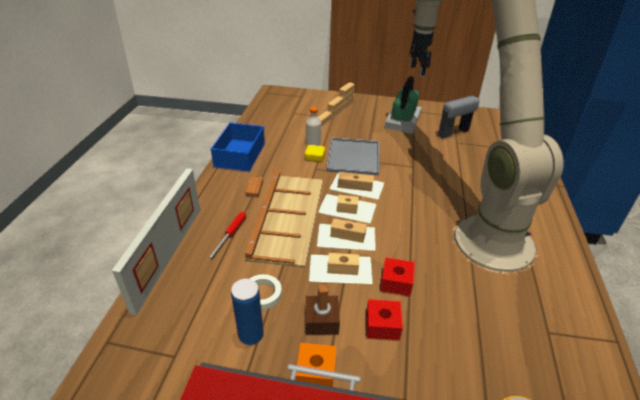

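The top view shows the brown holder with the gauge at (203,217). The orange (158,219) and red (207,266), (256,277) holders are lookalikes, and the brown one fits. The four blocks are at (264,227), (311,227), (351,222) and (394,226), all on white sheets. The jig is at (327,165) and the grey tray at (452,218); the blue tray is a decoy. I'll confirm with a crop and measure.

```bash
cat > m.py <<'E'
from h import *
def blocks(c,x0=235,x1=500,y0=190,y1=262,zt=0.04,show=True):
    """wood-coloured tops on the white sheets, from top camera"""
    hsv=cv2.cvtColor(c["img"],cv2.COLOR_BGR2HSV)
    return hsv
if __name__=="__main__":
    c=capture("top");im=c["img"]
    a=cv2.resize(im[120:290,180:420],None,fx=3.3,fy=3.3,interpolation=cv2.INTER_CUBIC);cv2.imwrite("pics/crop1.png",a)
    hsv=cv2.cvtColor(im,cv2.COLOR_BGR2HSV)
    for p in [(264,237),(311,217),(351,212),(394,214),(255,205),(280,170),(305,185),(452,218),(260,250),(410,190)]: print(p,hsv[p[1],p[0]])
E
python3 m.py
```

```text
(264, 237) [ 24  87 196]
(311, 217) [ 19 104 196]
(351, 212) [ 22  86 196]
(394, 214) [ 18 113 182]
(255, 205) [ 47   9 199]
(280, 170) [ 20  89 190]
(305, 185) [ 20  86 184]
(452, 218) [ 98   8 134]
(260, 250) [ 45  10 199]
(410, 190) [ 16 131 142]
```

View pics/crop1.png

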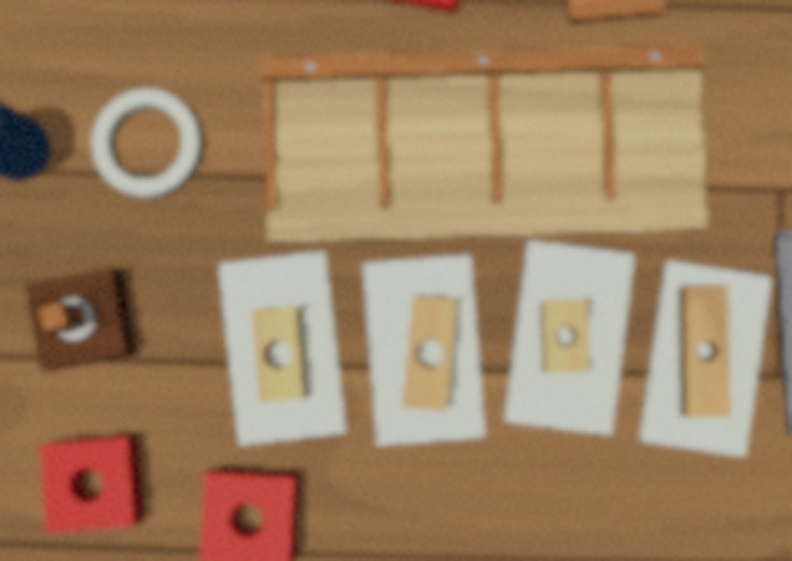

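```bash
cat > m.py <<'E'
from h import *
def rects(c,mask,z,amin=60):
    out=[]
    cs,_=cv2.findContours(mask.astype(np.uint8),cv2.RETR_EXTERNAL,cv2.CHAIN_APPROX_NONE)
    for k in cs:
        if cv2.contourArea(k)<amin: continue
        k=cv2.convexHull(k).reshape(-1,2); P=onz(c,k,z)[:,:2]
        (cx,cy),(w,h),a=cv2.minAreaRect((P*1000).astype(np.float32))
        if w<h:w,h,a=h,w,a+90
        out.append((k.mean(0).round().astype(int).tolist(),[round(cx,1),round(cy,1)],round(w,1),round(h,1),round((a+90)%180-90,1)))
    return out
def holes(c,box,z=.04):
    """white/dark spots inside block masks"""
    im=c["img"];hsv=cv2.cvtColor(im,cv2.COLOR_BGR2HSV)
    x0,y0,x1,y1=box;m=np.zeros(hsv.shape[:2],np.uint8)
    m[y0:y1,x0:x1]=((hsv[...,1]>55)&(hsv[...,0]<32))[y0:y1,x0:x1]*255
    cs,hi=cv2.findContours(m,cv2.RETR_CCOMP,cv2.CHAIN_APPROX_NONE);r=[]
    for k,h in zip(cs,hi[0]):
        if h[3]>=0 and 8<cv2.contourArea(k)<300 :
            M=cv2.moments(k);r.append((np.round([M['m10']/M['m00'],M['m01']/M['m00']],1).tolist(),cv2.contourArea(k),(onz(c,[[M['m10']/M['m00'],M['m01']/M['m00']]],z)[0,:2]*1000).round(1).tolist()))
    return r
def bmask(c):
    hsv=cv2.cvtColor(c["img"],cv2.COLOR_BGR2HSV)
    m=((hsv[...,1]>55)&(hsv[...,0]<32)&(hsv[...,2]>150));return m,hsv
if __name__=="__main__":
    c=capture("top");m,hsv=bmask(c)
    b=np.zeros_like(m);b[200:250,245:415]=m[200:250,245:415]
    print("blocks");[print(r) for r in rects(c,b,.04)]
    print("holes",holes(c,(245,200,415,250)))
    g=(hsv[...,1]<40)&(hsv[...,2]>90)&(hsv[...,2]<160);t=np.zeros_like(g);t[180:260,410:495]=g[180:260,410:495]
    print("tray",rects(c,t,.015,500))
    t=(hsv[...,2]<80);q=np.zeros_like(t);q[195:240,180:228]=t[195:240,180:228];print("holder",rects(c,q,.05,200))
    for n,z in(("jig board",.01),):
        q=np.zeros_like(m);mm=m&(hsv[...,1]<110);q[140:197,255:400]=mm[140:197,255:400];print(n,[r for r in rects(c,q,z,100)])
    a=cv2.resize(c["img"][125:200,250:405],None,fx=5,fy=5,interpolation=cv2.INTER_CUBIC);cv2.imwrite("pics/jig.png",a)
    a=cv2.resize(c["img"][190:245,175:235],None,fx=9,fy=9,interpolation=cv2.INTER_CUBIC);cv2.imwrite("pics/hold.png",a)
E
python3 m.py
```

```text
blocks
([331, 241], [400.6, -13.0], 47.7, 44.6, -88.7)
([264, 227], [438.8, 197.3], 81.6, 40.3, 8.1)
([350, 223], [461.4, -62.1], 64.2, 40.1, 4.3)
([310, 226], [443.5, 59.3], 100.9, 40.8, -3.8)
([395, 222], [450.9, -190.5], 114.0, 39.4, 0.9)
holes [([264.7, 226.7], 60.5, [439.6, 195.0]), ([350.9, 221.3], 34.5, [462.0, -62.1]), ([310.4, 226.5], 61.0, [443.6, 58.5]), ([393.2, 225.8], 25.5, [451.3, -189.4])]
tray [([449, 216], [477.3, -375.3], 221.6, 189.3, -85.9)]
holder []
jig board [([334, 168], [625.4, 13.7], 413.0, 158.2, -86.8)]
```

```bash
python3 -c "
import cv2,numpy as np
a=cv2.imread('pics/jig.png');b=cv2.imread('pics/hold.png');b=cv2.resize(b,None,fx=.4,fy=.4)
o=np.zeros((600,800,3),np.uint8);o[:375,:775]=a;o[380:380+b.shape[0],:b.shape[1]]=b;cv2.imwrite('pics/j2.png',o)"
```

```text
(no output)
```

View pics/j2.png

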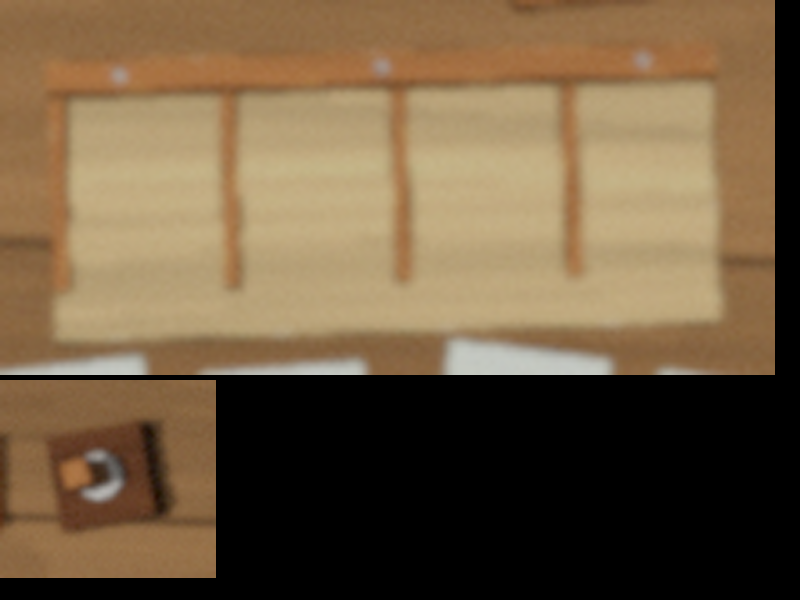

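The jig crop shows the fence face along (60,96)–(715,80) and four rails whose right (stop) edges meet it at x≈68, 237, 407 and 577. The holder crop shows the gauge's handle at (75,473) and its collar at (100,475), with the holder turned about 7°.

```bash
python3 - <<'E'
from h import *
c=capture("top")
V=np.array(c["view"]);print("cam",(-V[:3,:3].T@V[:3,3]).round(3))
f=lambda p:np.array(p)/5+[250,125]
for n,p,z in(("fence L,R @.032",[(60,96),(715,80)],.032),("same @.01",[(60,96),(715,80)],.01),("rail corners@.018",[(68,96),(237,92),(407,88),(577,83)],.018),("rail ends",[(70,290),(241,287),(411,280),(581,275)],.018)):
    print(n,(onz(c,f(p),z)[:,:2]*1000).round(1).tolist())
g=lambda p:np.array(p)/3.6+[175,190-380/3.6]
print("handle top",(onz(c,g([(75,473)]),.126)*1000).round(1),"collar",(onz(c,g([(101,475)]),.056)*1000).round(1))
print("holder corners",(onz(c,g([(50,437),(150,424),(158,516),(62,528)]),.05)*1000).round(1).tolist())
s=get_state();Rm=R.from_quat(s["ee_rot"]).as_matrix();print("yaw",np.degrees(np.arctan2(Rm[1,0],Rm[0,0])))
E
```

```text
cam [0.434 0.035 1.37 ]
fence L,R @.032 [[690.0, 212.6], [710.5, -187.3]]
same @.01 [[694.2, 215.5], [715.0, -190.9]]
rail corners@.018 [[692.8, 209.5], [697.7, 105.5], [702.9, 0.9], [708.9, -103.9]]
rail ends [[572.8, 204.0], [577.1, 99.5], [584.0, -4.2], [589.8, -108.2]]
handle top [[464.4 380.2 126. ]] collar [[465.  377.8  56. ]]
holder corners [[495.6, 423.8, 50.0], [508.5, 339.9, 50.0], [432.6, 330.3, 50.0], [420.4, 410.5, 50.0]]
yaw 22.279560711544022
```

Emit:
{"name": "jog_arm", "arguments": {
  "increments": [
    [[33, -21, 0, 0, 0, 6.8, 1], [66, -42, 0, 0, 0, 13.7, 1], [99, -63, 0, 0, 0, 13.7, 1], [132, -84, 0, 0, 0, 13.7, 1], [165, -105, 0, 0, 0, 13.7, 1]]
  ]
}}

```text
clock: 0.72
position: [0.3885, -0.5096, 0.2313]
ee_rot: [0.997, 0.075, 0.0, 0.0]
wrist_force: [0.1, 0.2, -0.1]
opening: 0.0852
grasp_force: 0.0
```

Emit:
{"name": "jog_arm", "arguments": {
  "increments": [
    [[27, -28.5, 0, 0, 0, 0, 1], [54, -57, 0, 0, 0, 0, 1], [81, -85.5, 0, 0, 0, 0, 1], [108, -114, 0, 0, 0, 0, 1], [135, -142, 0, 0, 0, 0, 1]]
  ]
}}

```text
clock: 1.13
position: [0.5008, -0.3489, 0.2314]
ee_rot: [0.997, 0.075, 0.0, 0.0]
wrist_force: [0.2, -0.7, -0.2]
opening: 0.0856
grasp_force: 0.0
```

Emit:
{"name": "jog_arm", "arguments": {
  "increments": [
    [[6, -39.5, 0, 0, 0, 0, 1], [12, -79, 0, 0, 0, 0, 1], [18, -118.5, 0, 0, 0, 0, 1], [24, -158, 0, 0, 0, 0, 1], [30, -198, 0, 0, 0, 0, 1]]
  ]
}}

```text
clock: 1.55
position: [0.4999, -0.1486, 0.2314]
ee_rot: [0.997, 0.075, 0.0, 0.0]
wrist_force: [0.8, 0.3, 0.3]
opening: 0.0855
grasp_force: 0.0
```

Emit:
{"name": "jog_arm", "arguments": {
  "increments": [
    [[6, -39.5, 0, 0, 0, 0, 1], [12, -79, 0, 0, 0, 0, 1], [18, -118.5, 0, 0, 0, 0, 1], [24, -158, 0, 0, 0, 0, 1], [30, -198, 0, 0, 0, 0, 1]]
  ]
}}

```text
clock: 1.97
position: [0.5, 0.0517, 0.2315]
ee_rot: [0.997, 0.075, 0.0, 0.0]
wrist_force: [1.1, 0.4, 0.9]
opening: 0.0855
grasp_force: 0.0
```

Emit:
{"name": "jog_arm", "arguments": {
  "increments": [
    [[-1, -40.5, 0, 0, 0, 0, 1], [-2, -81, 0, 0, 0, 0, 1], [-3.5, -121.5, 0, 0, 0, 0, 1], [-4.7, -162, 0, 0, 0, 0, 1], [-6, -203, 0, 0, 0, 0, 1]]
  ]
}}

```text
clock: 2.38
position: [0.4634, 0.2515, 0.2315]
ee_rot: [0.997, 0.075, 0.0, -0.0]
wrist_force: [0.3, 0.5, -0.2]
opening: 0.0854
grasp_force: 0.0
```

Emit:
{"name": "jog_arm", "arguments": {
  "increments": [
    [[4.7, -31, 0, 0, 0, 0, 1], [9.4, -63, 0, 0, 0, 0, 1], [14, -94, 0, 0, 0, 0, 1], [18.9, -125.6, 0, 0, 0, 0, 1], [18.9, -125.6, 0, 0, 0, 0, 1]]
  ]
}}

```text
clock: 2.8
position: [0.4626, 0.3842, 0.2312]
ee_rot: [0.997, 0.078, 0.0, -0.002]
wrist_force: [1.0, 0.6, 0.5]
opening: 0.0853
grasp_force: 0.0
```

```bash
python3 - <<'E'
from h import *
s=get_state();print(s["position"].round(4),s["joint_pos"].round(2))
c=capture("wrist");cv2.imwrite("pics/w1.png",c["img"]);V=np.array(c["view"]);print(V.round(3).tolist());print(proj(c,[[.464,.377,.126],[.464,.377,.05]]).round(0))
E
```

```text
[0.4626 0.3842 0.2312] [-0.75  0.45 -0.05  1.89  0.03  0.8  -2.23]
[[0.156, -0.988, -0.004, 0.308], [0.942, 0.15, -0.301, -0.455], [0.297, 0.044, 0.954, -0.533], [0.0, 0.0, 0.0, 1.0]]
[[326. 204.]
 [324. 181.]]
```

View pics/w1.png

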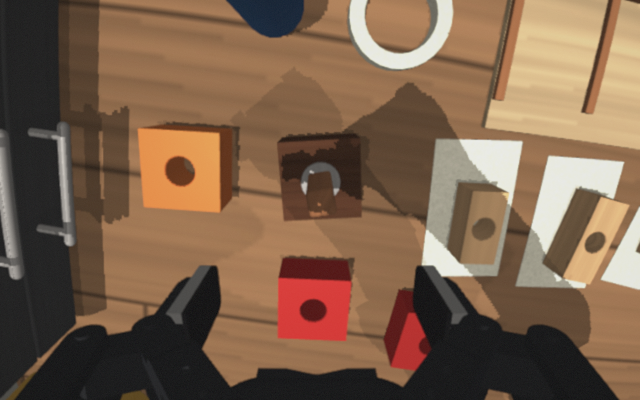

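The wrist view shows the dark holder at (320,178) with the collar ring at (321,180). The gauge's handle top is near (320,208), and everything lies nearly square to the tool. I'll measure after letting the arm settle.

```bash
python3 - <<'E'
from h import *
s=get_state();print(s["position"].round(4))
c=capture("wrist")
a=cv2.resize(c["img"][120:235,260:385],None,fx=5,fy=5,interpolation=cv2.INTER_CUBIC)
a=cv2.convertScaleAbs(a,alpha=1.8,beta=15);cv2.imwrite("pics/w2.png",a)
print((onz(c,[(321,181)],.056)*1000).round(1),(onz(c,[(320,208)],.126)*1000).round(1))
print((onz(c,[(278,142),(360,136),(362,212),(284,220)],.05)*1000).round(1))
s=get_state();print(s["position"].round(4),R.from_quat(s["ee_rot"]).as_matrix().round(3).tolist())
E
```

```text
[0.463  0.3806 0.231 ]
[[465.6 376.5  56. ]] [[460.7 377.4 126. ]]
[[495.5 422.8  50. ]
 [513.2 346.6  50. ]
 [438.8 330.   50. ]
 [418.  407.1  50. ]]
[0.4634 0.378  0.2309] [[0.988, 0.152, -0.0], [0.152, -0.988, -0.0], [-0.0, 0.0, -1.0]]
```

View pics/w2.png

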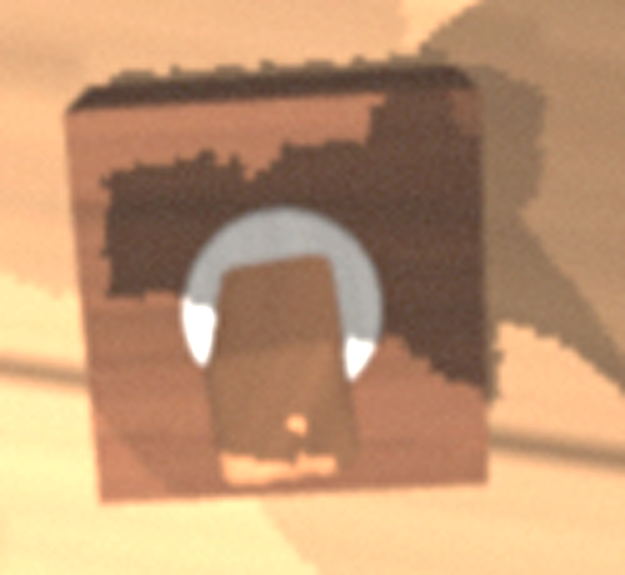

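The zoomed crop shows the collar centred at about (282,305), full-image (316,181), and the handle turned about 5° more than the tool. I'll correct for that, descend and grip.

Emit:
{"name": "jog_arm", "arguments": {
  "increments": [
    [[1, -2, 35, 0, 0, -4.5, 1], [1, -2, 70, 0, 0, -4.5, 1], [1, -2, 105, 0, 0, -4.5, 1], [1, -2, 135, 0, 0, -4.5, 1], [1, -2, 154, 0, 0, -4.5, 1]]
  ]
}}

```text
clock: 3.32
position: [0.4643, 0.3762, 0.0746]
ee_rot: [0.994, 0.113, -0.001, 0.001]
wrist_force: [-0.9, -0.2, 0.7]
opening: 0.0853
grasp_force: 0.0
```

Emit:
{"name": "jog_arm", "arguments": {
  "increments": [
    [[0, 0, 0, 0, 0, 0, 1], [0, 0, 0, 0, 0, 0, 0.5], [0, 0, 0, 0, 0, 0, 0], [0, 0, 0, 0, 0, 0, 0], [0, 0, 0, 0, 0, 0, 0]]
  ]
}}

```text
clock: 3.73
position: [0.4655, 0.3792, 0.0789]
ee_rot: [0.994, 0.114, 0.001, -0.001]
wrist_force: [-0.5, 0.5, 0.9]
opening: 0.0388
grasp_force: 0.0
```

Emit:
{"name": "jog_arm", "arguments": {
  "increments": [
    [[0, 0, 0, 0, 0, 0, 0], [0, 0, 0, 0, 0, 0, 0], [0, 0, 0, 0, 0, 0, 0], [0, 0, 0, 0, 0, 0, 0], [0, 0, 0, 0, 0, 0, 0]]
  ]
}}

```text
clock: 4.15
position: [0.4653, 0.3794, 0.0785]
ee_rot: [0.993, 0.114, 0.001, -0.001]
wrist_force: [-0.0, -1.0, 7.9]
opening: 0.0214
grasp_force: 60.9
```

```bash
python3 - <<'E'
from h import *
c=capture("top");cv2.imwrite("pics/t2.png",c["img"])
from m import *
m,hsv=bmask(c);b=np.zeros_like(m);b[195:255,245:415]=m[195:255,245:415]
[print(r) for r in rects(c,b,.04)];print(holes(c,(245,195,415,255)))
s=get_state();print(s["position"].round(4),R.from_quat(s["ee_rot"]).as_matrix().round(3).tolist(),s["wrist_force"])
E
```

```text
([410, 247], [392.0, -242.8], 47.9, 21.2, 0.9)
([352, 242], [395.4, -49.2], 173.2, 62.5, -88.8)
([350, 223], [461.4, -62.1], 64.2, 40.1, 4.3)
([311, 227], [442.5, 60.6], 103.0, 42.9, -3.6)
([395, 223], [450.9, -190.5], 114.0, 39.3, 0.9)
[([264.2, 226.9], 47.5, [439.0, 196.3]), ([350.8, 221.2], 33.0, [462.2, -61.8]), ([310.3, 226.5], 65.0, [443.6, 58.7]), ([393.2, 225.8], 25.5, [451.3, -189.4])]
[0.4653 0.3793 0.0785] [[0.974, 0.226, 0.001], [0.226, -0.974, 0.001], [0.002, -0.001, -1.0]] [-0.84970528 -1.03614434  8.06889721]
```

Emit:
{"name": "jog_arm", "arguments": {
  "increments": [
    [[0, 0, -35, 0, 0, 0, 0], [0, 0, -70, 0, 0, 0, 0], [0, 0, -105, 0, 0, 0, 0], [0, 0, -140, 0, 0, 0, 0], [0, 0, -170, 0, 0, 0, 0]]
  ]
}}

```text
clock: 4.62
position: [0.4646, 0.3787, 0.2499]
ee_rot: [0.993, 0.114, 0.0, -0.0]
wrist_force: [0.6, 0.6, -1.6]
opening: 0.0213
grasp_force: 60.1
```

Emit:
{"name": "jog_arm", "arguments": {
  "increments": [
    [[-9.3, 39, 0, 0, 0, 0, 0], [-18.6, 78, 0, 0, 0, 0, 0], [-27.9, 117, 0, 0, 0, 0, 0], [-37.2, 156, 0, 0, 0, 0, 0], [-46.5, 195, 0, 0, 0, 0, 0]]
  ]
}}

```text
clock: 5.03
position: [0.4628, 0.1765, 0.2476]
ee_rot: [0.993, 0.114, 0.0, 0.0]
wrist_force: [0.2, -0.3, -2.0]
opening: 0.0211
grasp_force: 60.1
```

Emit:
{"name": "jog_arm", "arguments": {
  "increments": [
    [[-9.3, 39, 0, 0, 0, 0, 0], [-18.6, 78, 0, 0, 0, 0, 0], [-27.9, 117, 0, 0, 0, 0, 0], [-37.2, 156, 0, 0, 0, 0, 0], [-46.5, 195, 0, 0, 0, 0, 0]]
  ]
}}

```text
clock: 5.45
position: [0.4617, -0.0239, 0.2476]
ee_rot: [0.993, 0.114, 0.0, 0.0]
wrist_force: [0.7, 0.7, -1.8]
opening: 0.0215
grasp_force: 60.1
```

Emit:
{"name": "jog_arm", "arguments": {
  "increments": [
    [[-5, 20, 20, 0, 0, 0, 0], [-9.6, 38, 50, 0, 0, 0, 0], [-9.6, 38, 80, 0, 0, 0, 0], [-9.6, 38, 105, 0, 0, 0, 0], [-9.6, 38, 115, 0, 0, 0, 0]]
  ]
}}

```text
clock: 5.87
position: [0.4601, -0.0617, 0.1298]
ee_rot: [0.994, 0.113, -0.002, -0.0]
wrist_force: [-0.3, 0.3, -1.8]
opening: 0.0215
grasp_force: 60.0
```

Emit:
{"name": "jog_arm", "arguments": {
  "increments": [
    [[0, 0, 0, 0, 0, 0, 0], [0, 0, 0, 0, 0, 0, 0], [0, 0, 0, 0, 0, 0, 0], [0, 0, 0, 0, 0, 0, 0], [0, 0, 0, 0, 0, 0, 0]]
  ]
}}

```text
clock: 6.28
position: [0.4622, -0.0612, 0.1333]
ee_rot: [0.993, 0.114, 0.001, 0.0]
wrist_force: [-0.6, 0.3, -2.2]
opening: 0.0212
grasp_force: 60.0
```

```bash
python3 - <<'E'
from h import *
s=get_state();p=s["position"];print(p.round(4))
c=capture("wrist");cv2.imwrite("pics/w3.png",c["img"]);print(proj(c,[[.462,-.062,.04],[p[0],p[1],p[2]-.0665]]).round(0))
c=capture("side");cv2.imwrite("pics/s3.png",cv2.resize(c["img"][130:290,280:440],None,fx=3.5,fy=3.5,interpolation=cv2.INTER_CUBIC));print(proj(c,[[.462,-.062,.04],[p[0],p[1],p[2]-.0665]]).round(1))
E
python3 -c "
import cv2,numpy as np
a=cv2.imread('pics/w3.png')[100:400,150:490];b=cv2.imread('pics/s3.png')[:, :];b=cv2.resize(b,(400,400));o=np.zeros((400,760,3),np.uint8);o[:300,:340]=a;o[:,350:750]=b;cv2.imwrite('pics/ws3.png',o)"
```

```text
[ 0.4622 -0.0612  0.1333]
[[317. 210.]
 [316. 222.]]
[[346.4 198.7]
 [346.8 192.1]]
```

View pics/ws3.png

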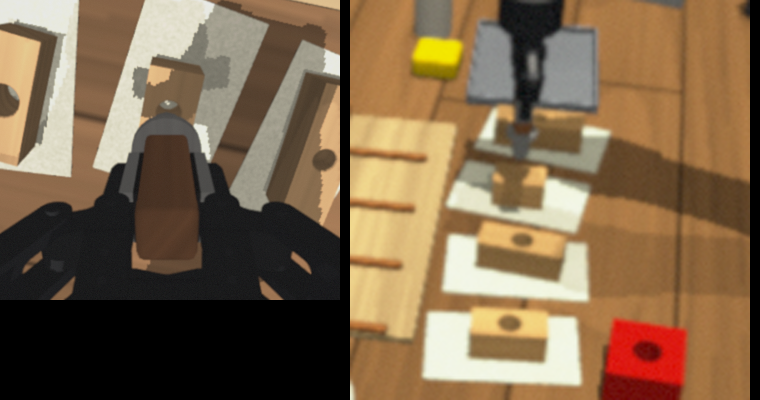

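The composite shows the pin tip just above block a: nose at (522,155) in the side crop, and hole edge and collar aligned at (168,102) in the wrist crop. I'll press down gently.

Emit:
{"name": "jog_arm", "arguments": {
  "increments": [
    [[0, 0, 8, 0, 0, 0, 0], [0, 0, 16, 0, 0, 0, 0], [0, 0, 24, 0, 0, 0, 0], [0, 0, 28, 0, 0, 0, 0], [0, 0, 30, 0, 0, 0, 0]]
  ]
}}

```text
clock: 6.8
position: [0.4611, -0.0612, 0.101]
ee_rot: [0.993, 0.114, -0.001, -0.0]
wrist_force: [-0.9, 0.3, -0.9]
opening: 0.0212
grasp_force: 60.1
```

Emit:
{"name": "jog_arm", "arguments": {
  "increments": [
    [[0, 0, 1, 0, 0, 0, 0], [0, 0, 2, 0, 0, 0, 0], [0, 0, 3, 0, 0, 0, 0], [0, 0, 4, 0, 0, 0, 0], [0, 0, 5, 0, 0, 0, 0]]
  ]
}}

```text
clock: 7.22
position: [0.4613, -0.0622, 0.0981]
ee_rot: [0.994, 0.113, -0.0, 0.0]
wrist_force: [-6.2, -5.2, 25.3]
opening: 0.0215
grasp_force: 63.6
```

Emit:
{"name": "jog_arm", "arguments": {
  "increments": [
    [[0, 0, 0, 0, 0, 0, 0], [0, 0, 0, 0, 0, 0, 0], [0, 0, 0, 0, 0, 0, 0], [0, 0, 0, 0, 0, 0, 0], [0, 0, 0, 0, 0, 0, 0]]
  ]
}}

```text
clock: 7.63
position: [0.4611, -0.0623, 0.0982]
ee_rot: [0.994, 0.113, -0.0, 0.0]
wrist_force: [-4.8, -4.1, 14.4]
opening: 0.0217
grasp_force: 62.4
```

Emit:
{"name": "jog_arm", "arguments": {
  "increments": [
    [[0, 0, -5, 0, 0, 0, 0], [0, 0, -20, 0, 0, 0, 0], [0, 0, -40, 0, 0, 0, 0], [0, 0, -60, 0, 0, 0, 0], [0, 0, -65, 0, 0, 0, 0]]
  ]
}}

```text
clock: 8.05
position: [0.4628, -0.0612, 0.1648]
ee_rot: [0.993, 0.114, 0.002, 0.0]
wrist_force: [-0.1, 0.2, -2.9]
opening: 0.0211
grasp_force: 60.2
```

```bash
cat > look.py <<'E'
from m import *
def look():
    c=capture("top");cv2.imwrite("pics/last.png",c["img"]);m,hsv=bmask(c);b=np.zeros_like(m);b[195:255,240:415]=m[195:255,240:415]
    for r in rects(c,b,.04): print(r)
    print(holes(c,(240,195,415,255)))
    s=get_state();print(s["position"].round(4));return c
if __name__=="__main__":look()
E
python3 look.py
```

```text
([265, 225], [439.0, 197.1], 81.1, 40.4, 7.8)
([310, 226], [443.5, 59.5], 100.7, 41.1, -3.4)
([398, 223], [451.2, -202.6], 113.9, 15.2, 0.8)
[([264.7, 226.7], 60.5, [439.6, 195.0]), ([310.4, 226.5], 62.0, [443.5, 58.3])]
[ 0.4629 -0.0612  0.1645]
```

Emit:
{"name": "jog_arm", "arguments": {
  "increments": [
    [[5.3, -38, 0, 0, 0, 0, 0], [10.6, -76, 0, 0, 0, 0, 0], [15.9, -114, 0, 0, 0, 0, 0], [21.2, -152, 0, 0, 0, 0, 0], [26.4, -190, 0, 0, 0, 0, 0]]
  ]
}}

```text
clock: 8.52
position: [0.4437, 0.1315, 0.1615]
ee_rot: [0.994, 0.114, -0.0, 0.0]
wrist_force: [-0.4, -0.1, -2.3]
opening: 0.0217
grasp_force: 60.2
```

Emit:
{"name": "jog_arm", "arguments": {
  "increments": [
    [[5, -35, 0, 0, 0, 0, 0], [9, -60, 0, 0, 0, 0, 0], [9.1, -65.7, 15, 0, 0, 0, 0], [9.1, -65.7, 30, 0, 0, 0, 0], [9.1, -65.7, 35, 0, 0, 0, 0]]
  ]
}}

```text
clock: 8.93
position: [0.4372, 0.1965, 0.125]
ee_rot: [0.993, 0.115, -0.001, 0.0]
wrist_force: [-0.9, -0.7, -2.0]
opening: 0.0213
grasp_force: 60.3
```

Emit:
{"name": "jog_arm", "arguments": {
  "increments": [
    [[0, 0, 8, 0, 0, 0, 0], [0, 0, 16, 0, 0, 0, 0], [0, 0, 21, 0, 0, 0, 0], [0, 0, 25, 0, 0, 0, 0], [0, 0, 25, 0, 0, 0, 0]]
  ]
}}

```text
clock: 9.35
position: [0.4383, 0.1954, 0.1017]
ee_rot: [0.994, 0.113, -0.0, 0.0]
wrist_force: [0.1, 0.6, -1.2]
opening: 0.0211
grasp_force: 60.3
```

Emit:
{"name": "jog_arm", "arguments": {
  "increments": [
    [[0, 0, 2, 0, 0, 0, 0], [0, 0, 4, 0, 0, 0, 0], [0, 0, 6, 0, 0, 0, 0], [0, 0, 8, 0, 0, 0, 0], [0, 0, 10, 0, 0, 0, 0]]
  ]
}}

```text
clock: 9.77
position: [0.4384, 0.1959, 0.0922]
ee_rot: [0.993, 0.114, 0.0, -0.0]
wrist_force: [-0.7, 0.0, -2.1]
opening: 0.0214
grasp_force: 60.3
```

Emit:
{"name": "jog_arm", "arguments": {
  "increments": [
    [[0, 0, 4, 0, 0, 0, 0], [0, 0, 8, 0, 0, 0, 0], [0, 0, 12, 0, 0, 0, 0], [0, 0, 16, 0, 0, 0, 0], [0, 0, 20, 0, 0, 0, 0]]
  ]
}}

```text
clock: 10.18
position: [0.4383, 0.1958, 0.0717]
ee_rot: [0.993, 0.114, -0.0, 0.0]
wrist_force: [0.2, 0.5, -1.7]
opening: 0.0211
grasp_force: 60.3
```

Emit:
{"name": "jog_arm", "arguments": {
  "increments": [
    [[0, 0, 1.5, 0, 0, 0, 0], [0, 0, 3, 0, 0, 0, 0], [0, 0, 4, 0, 0, 0, 0], [0, 0, 5, 0, 0, 0, 0], [0, 0, 5.5, 0, 0, 0, 0]]
  ]
}}

```text
clock: 10.6
position: [0.4383, 0.1959, 0.0683]
ee_rot: [0.994, 0.114, 0.0, -0.0]
wrist_force: [-7.1, -1.5, 38.3]
opening: 0.0211
grasp_force: 65.4
```

Emit:
{"name": "jog_arm", "arguments": {
  "increments": [
    [[0, 0, 0, 0, 0, 0, 0], [0, 0, 0, 0, 0, 0, 0], [0, 0, 0, 0, 0, 0, 0], [0, 0, 0, 0, 0, 0, 0], [0, 0, 0, 0, 0, 0, 0]]
  ]
}}

```text
clock: 11.02
position: [0.4383, 0.1959, 0.0684]
ee_rot: [0.993, 0.114, 0.001, -0.0]
wrist_force: [-4.9, -1.5, 26.7]
opening: 0.0211
grasp_force: 64.3
```

Emit:
{"name": "jog_arm", "arguments": {
  "increments": [
    [[0, 0, -10, 0, 0, 0, 0], [0, 0, -30, 0, 0, 0, 0], [0, 0, -60, 0, 0, 0, 0], [0, 0, -85, 0, 0, 0, 0], [0, 0, -100, 0, 0, 0, 0]]
  ]
}}

```text
clock: 11.43
position: [0.4388, 0.1959, 0.1693]
ee_rot: [0.994, 0.114, 0.001, -0.0]
wrist_force: [0.8, 0.5, -2.8]
opening: 0.0213
grasp_force: 60.2
```

```bash
python3 look.py
```

```text
([359, 247], [394.9, -90.8], 89.8, 59.6, -88.8)
([349, 222], [461.4, -61.0], 62.8, 39.0, 1.2)
([314, 215], [473.6, 52.9], 38.8, 32.9, 1.4)
([395, 223], [450.9, -190.5], 114.0, 39.4, 0.9)
[([350.9, 221.3], 34.5, [462.0, -62.1]), ([309.8, 226.6], 57.5, [443.1, 60.2]), ([393.2, 225.8], 25.5, [451.3, -189.4]), ([261.9, 233.5], 29.5, [419.1, 202.7]), ([259.6, 217.3], 12.0, [467.1, 211.1]), ([258.6, 213.4], 10.5, [478.7, 214.3]), ([251.0, 204.6], 10.0, [504.6, 238.1])]
[0.4396 0.1963 0.171 ]
```

Emit:
{"name": "jog_arm", "arguments": {
  "increments": [
    [[-7, 36, 0, 0, 0, 0, 0], [-14, 72, 0, 0, 0, 0, 0], [-21, 108, 0, 0, 0, 0, 0], [-26, 134, 0, 0, 0, 0, 0], [-26, 134, 20, 0, 0, 0, 0]]
  ]
}}

```text
clock: 11.9
position: [0.4441, 0.054, 0.1487]
ee_rot: [0.994, 0.11, 0.002, 0.001]
wrist_force: [0.9, 0.3, -2.1]
opening: 0.0211
grasp_force: 60.4
```

Emit:
{"name": "jog_arm", "arguments": {
  "increments": [
    [[0, 0, 18, 0, 0, 0, 0], [0, 0, 30, 0, 0, 0, 0], [0, 0, 40, 0, 0, 0, 0], [0, 0, 46, 0, 0, 0, 0], [0, 0, 46, 0, 0, 0, 0]]
  ]
}}

```text
clock: 12.32
position: [0.4427, 0.0593, 0.0996]
ee_rot: [0.993, 0.114, -0.001, 0.0]
wrist_force: [-0.8, -1.3, -0.4]
opening: 0.0214
grasp_force: 60.3
```

Emit:
{"name": "jog_arm", "arguments": {
  "increments": [
    [[0, 0, 1, 0, 0, 0, 0], [0, 0, 2, 0, 0, 0, 0], [0, 0, 3, 0, 0, 0, 0], [0, 0, 4, 0, 0, 0, 0], [0, 0, 5.5, 0, 0, 0, 0]]
  ]
}}

```text
clock: 12.73
position: [0.4436, 0.0595, 0.0956]
ee_rot: [0.993, 0.114, 0.0, -0.0]
wrist_force: [-0.0, -0.4, -2.2]
opening: 0.0211
grasp_force: 60.3
```

Emit:
{"name": "jog_arm", "arguments": {
  "increments": [
    [[0, 0, 0, 0, 0, 0, 0], [0, 0, 0, 0, 0, 0, 0], [0, 0, 0, 0, 0, 0, 0], [0, 0, 0, 0, 0, 0, 0], [0, 0, 0, 0, 0, 0, 0]]
  ]
}}

```text
clock: 13.15
position: [0.4434, 0.0594, 0.0953]
ee_rot: [0.993, 0.114, 0.0, 0.0]
wrist_force: [-0.6, -0.2, -1.9]
opening: 0.0217
grasp_force: 60.3
```

Emit:
{"name": "jog_arm", "arguments": {
  "increments": [
    [[0, 0, 4, 0, 0, 0, 0], [0, 0, 9, 0, 0, 0, 0], [0, 0, 14, 0, 0, 0, 0], [0, 0, 19, 0, 0, 0, 0], [0, 0, 24, 0, 0, 0, 0]]
  ]
}}

```text
clock: 13.57
position: [0.4432, 0.0594, 0.0705]
ee_rot: [0.993, 0.114, -0.0, 0.0]
wrist_force: [-0.3, 0.8, -2.7]
opening: 0.0212
grasp_force: 60.3
```

Emit:
{"name": "jog_arm", "arguments": {
  "increments": [
    [[0, 0, 1.5, 0, 0, 0, 0], [0, 0, 3, 0, 0, 0, 0], [0, 0, 4, 0, 0, 0, 0], [0, 0, 4.8, 0, 0, 0, 0], [0, 0, 4.8, 0, 0, 0, 0]]
  ]
}}

```text
clock: 13.98
position: [0.443, 0.0594, 0.0683]
ee_rot: [0.993, 0.114, 0.001, -0.0]
wrist_force: [-5.8, 0.1, 39.5]
opening: 0.0215
grasp_force: 66.0
```

Emit:
{"name": "jog_arm", "arguments": {
  "increments": [
    [[0, 0, 0, 0, 0, 0, 0], [0, 0, 0, 0, 0, 0, 0], [0, 0, 0, 0, 0, 0, 0], [0, 0, 0, 0, 0, 0, 0], [0, 0, 0, 0, 0, 0, 0]]
  ]
}}

```text
clock: 14.4
position: [0.443, 0.0594, 0.0683]
ee_rot: [0.993, 0.114, 0.001, -0.0]
wrist_force: [-6.8, -0.1, 39.0]
opening: 0.0212
grasp_force: 66.0
```

Both b and c seem to take the gauge. I'll check in the wrist view that the pin is really in c's hole and that b hasn't moved.

```bash
python3 - <<'E'
from look import *
c=look()
w=capture("wrist")["img"];t=cv2.resize(c["img"][190:260,235:345],None,fx=3,fy=3,interpolation=cv2.INTER_CUBIC)
o=np.zeros((620,640,3),np.uint8)
o[:400]=w;o[405:405+t.shape[0],:t.shape[1]]=t;cv2.imwrite("pics/v5.png",o[:600])
E
```

```text
([264, 226], [438.9, 197.4], 81.2, 39.7, 5.8)
([395, 223], [450.9, -190.5], 114.0, 39.3, 0.9)
[([264.6, 226.7], 58.0, [439.6, 195.2]), ([350.6, 221.4], 21.5, [461.7, -61.3]), ([393.2, 225.8], 25.5, [451.3, -189.4])]
[0.443  0.0594 0.0683]
```

View pics/v5.png

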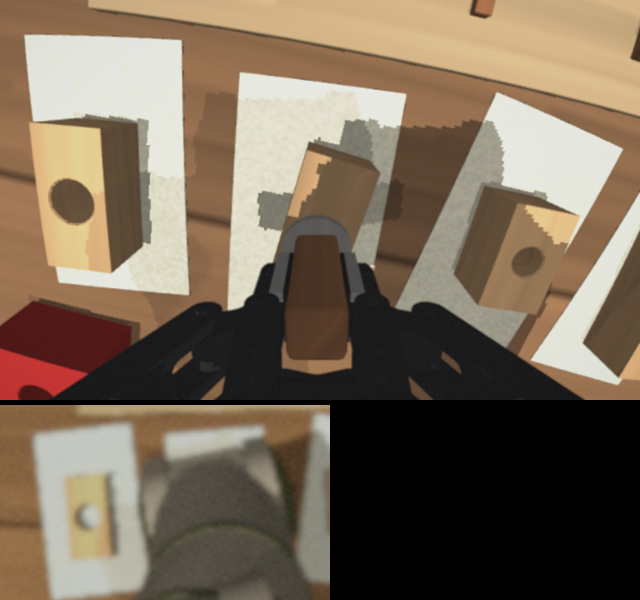

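The wrist view shows c with the pin in its hole at (317,240), block b undisturbed with a wide hole at (72,201), and block a with a small hole at (527,262). So a is tight and b and c are right. Next is d.

Emit:
{"name": "jog_arm", "arguments": {
  "increments": [
    [[0, 0, -10, 0, 0, 0, 0], [0, 0, -30, 0, 0, 0, 0], [0, 0, -60, 0, 0, 0, 0], [0, 0, -85, 0, 0, 0, 0], [0, 0, -105, 0, 0, 0, 0]]
  ]
}}

```text
clock: 14.92
position: [0.4433, 0.0594, 0.1731]
ee_rot: [0.994, 0.114, 0.0, -0.0]
wrist_force: [-0.0, -0.6, -1.9]
opening: 0.0213
grasp_force: 60.2
```

Emit:
{"name": "jog_arm", "arguments": {
  "increments": [
    [[-7, 35, 0, 0, 0, 0, 0], [-14, 70, 0, 0, 0, 0, 0], [-21, 105, 0, 0, 0, 0, 0], [-28, 140, 0, 0, 0, 0, 0], [-35, 175, 0, 0, 0, 0, 0]]
  ]
}}

```text
clock: 15.33
position: [0.4485, -0.1205, 0.1715]
ee_rot: [0.993, 0.114, 0.0, 0.0]
wrist_force: [1.2, -0.2, -1.2]
opening: 0.0212
grasp_force: 60.3
```

Emit:
{"name": "jog_arm", "arguments": {
  "increments": [
    [[-7, 35, 0, 0, 0, 0, 0], [-13.5, 69.3, 0, 0, 0, 0, 0], [-13.5, 69.3, 20, 0, 0, 0, 0], [-13.5, 69.3, 35, 0, 0, 0, 0], [-13.5, 69.3, 50, 0, 0, 0, 0]]
  ]
}}

```text
clock: 15.75
position: [0.4509, -0.1905, 0.1208]
ee_rot: [0.994, 0.113, 0.0, 0.0]
wrist_force: [-0.0, 0.8, -2.4]
opening: 0.0212
grasp_force: 60.2
```

Emit:
{"name": "jog_arm", "arguments": {
  "increments": [
    [[0, 0, 5, 0, 0, 0, 0], [0, 0, 10, 0, 0, 0, 0], [0, 0, 15, 0, 0, 0, 0], [0, 0, 18, 0, 0, 0, 0], [0, 0, 18, 0, 0, 0, 0]]
  ]
}}

```text
clock: 16.17
position: [0.4515, -0.1894, 0.1034]
ee_rot: [0.993, 0.114, -0.0, 0.0]
wrist_force: [-0.5, -0.2, -1.7]
opening: 0.0214
grasp_force: 60.2
```

Emit:
{"name": "jog_arm", "arguments": {
  "increments": [
    [[0, 0, 1, 0, 0, 0, 0], [0, 0, 2, 0, 0, 0, 0], [0, 0, 3, 0, 0, 0, 0], [0, 0, 4, 0, 0, 0, 0], [0, 0, 5, 0, 0, 0, 0]]
  ]
}}

```text
clock: 16.58
position: [0.4513, -0.1907, 0.0994]
ee_rot: [0.994, 0.113, 0.0, 0.001]
wrist_force: [-5.2, -5.3, 19.1]
opening: 0.0216
grasp_force: 63.0
```

Emit:
{"name": "jog_arm", "arguments": {
  "increments": [
    [[0, 0, 0, 0, 0, 0, 0], [0, 0, 0, 0, 0, 0, 0], [0, 0, 0, 0, 0, 0, 0], [0, 0, 0, 0, 0, 0, 0], [0, 0, 0, 0, 0, 0, 0]]
  ]
}}

```text
clock: 17.0
position: [0.4511, -0.1907, 0.0994]
ee_rot: [0.994, 0.113, 0.0, 0.001]
wrist_force: [-3.8, -4.2, 10.6]
opening: 0.0213
grasp_force: 62.1
```

Emit:
{"name": "jog_arm", "arguments": {
  "increments": [
    [[-1.3, 1.2, 0.5, 0, 0, 0, 0], [-1.3, 1.2, 1, 0, 0, 0, 0], [-1.3, 1.2, 1.5, 0, 0, 0, 0], [-1.3, 1.2, 1.5, 0, 0, 0, 0], [-1.3, 1.2, 1.5, 0, 0, 0, 0]]
  ]
}}

```text
clock: 17.42
position: [0.4504, -0.1919, 0.0979]
ee_rot: [0.994, 0.113, 0.0, 0.001]
wrist_force: [-3.4, -3.7, 13.4]
opening: 0.0216
grasp_force: 62.5
```

Emit:
{"name": "jog_arm", "arguments": {
  "increments": [
    [[0, 0, 0, 0, 0, 0, 0], [0, 0, 0, 0, 0, 0, 0], [0, 0, 0, 0, 0, 0, 0], [0, 0, 0, 0, 0, 0, 0], [0, 0, 0, 0, 0, 0, 0]]
  ]
}}

```text
clock: 17.83
position: [0.4504, -0.1919, 0.0979]
ee_rot: [0.994, 0.113, 0.0, 0.001]
wrist_force: [-4.2, -3.3, 12.8]
opening: 0.0219
grasp_force: 62.5
```

Emit:
{"name": "jog_arm", "arguments": {
  "increments": [
    [[0, 0, -15, 0, 0, 0, 0], [0, 0, -50, 0, 0, 0, 0], [0, 0, -85, 0, 0, 0, 0], [0, 0, -120, 0, 0, 0, 0], [0, 0, -150, 0, 0, 0, 0]]
  ]
}}

```text
clock: 18.25
position: [0.4503, -0.1907, 0.2492]
ee_rot: [0.993, 0.114, 0.0, 0.0]
wrist_force: [1.1, 0.3, -2.4]
opening: 0.0212
grasp_force: 60.2
```

Emit:
{"name": "jog_arm", "arguments": {
  "increments": [
    [[9.6, -37, 0, 0, 0, 0, 0], [19.2, -74, 0, 0, 0, 0, 0], [28.8, -111, 0, 0, 0, 0, 0], [38.4, -148, 0, 0, 0, 0, 0], [48, -185, 0, 0, 0, 0, 0]]
  ]
}}

```text
clock: 18.67
position: [0.4548, 0.002, 0.2472]
ee_rot: [0.994, 0.114, 0.0, -0.0]
wrist_force: [1.1, 0.4, -1.7]
opening: 0.0215
grasp_force: 60.2
```

Emit:
{"name": "jog_arm", "arguments": {
  "increments": [
    [[9.6, -37, 0, 0, 0, 0, 0], [19.2, -74, 0, 0, 0, 0, 0], [28.8, -111, 0, 0, 0, 0, 0], [38.4, -148, 0, 0, 0, 0, 0], [48, -185, 0, 0, 0, 0, 0]]
  ]
}}

```text
clock: 19.08
position: [0.4596, 0.1932, 0.247]
ee_rot: [0.993, 0.114, 0.0, -0.0]
wrist_force: [1.8, 0.2, -1.6]
opening: 0.0215
grasp_force: 60.2
```

Emit:
{"name": "jog_arm", "arguments": {
  "increments": [
    [[9.6, -37, 0, 0, 0, 0, 0], [19.2, -74, 0, 0, 0, 0, 0], [28.8, -111, 0, 0, 0, 0, 0], [38.4, -148, 0, 0, 0, 0, 0], [47.8, -183.2, 0, 0, 0, 0, 0]]
  ]
}}

```text
clock: 19.5
position: [0.4645, 0.3828, 0.2468]
ee_rot: [0.993, 0.114, -0.0, -0.0]
wrist_force: [1.1, -0.5, -2.5]
opening: 0.0215
grasp_force: 60.2
```

Emit:
{"name": "jog_arm", "arguments": {
  "increments": [
    [[0, 0, 30, 0, 0, 0, 0], [0, 0, 60, 0, 0, 0, 0], [0, 0, 90, 0, 0, 0, 0], [0, 0, 110, 0, 0, 0, 0], [0, 0, 110, 0, 0, 0, 0]]
  ]
}}

```text
clock: 19.92
position: [0.4631, 0.379, 0.1328]
ee_rot: [0.993, 0.114, -0.003, 0.002]
wrist_force: [-0.7, -0.6, -1.8]
opening: 0.0215
grasp_force: 60.2
```

Emit:
{"name": "jog_arm", "arguments": {
  "increments": [
    [[0, 0, 0, 0, 0, 0, 0], [0, 0, 0, 0, 0, 0, 0], [0, 0, 0, 0, 0, 0, 0], [0, 0, 0, 0, 0, 0, 0], [0, 0, 0, 0, 0, 0, 0]]
  ]
}}

```text
clock: 20.33
position: [0.4658, 0.3808, 0.1382]
ee_rot: [0.994, 0.114, 0.001, -0.001]
wrist_force: [0.4, -0.3, -2.1]
opening: 0.0212
grasp_force: 60.2
```

```bash
python3 - <<'E'
from look import *
c=look();w=capture("wrist")["img"];cv2.imwrite("pics/w6.png",w[100:400,150:490]);print(tool([.4653,.3795,.0785]))
E
```

```text
([410, 246], [393.5, -242.8], 50.9, 21.2, 0.9)
([350, 244], [395.5, -62.4], 146.5, 62.4, -88.9)
([349, 222], [461.4, -61.0], 62.8, 39.0, 1.2)
([310, 224], [449.1, 58.7], 89.6, 40.6, -4.0)
([394, 226], [450.9, -190.5], 114.0, 39.3, 0.9)
[([264.4, 227.0], 46.0, [438.7, 195.7]), ([350.8, 221.3], 33.5, [461.8, -61.9]), ([310.4, 226.4], 63.5, [443.8, 58.5]), ([393.2, 225.8], 25.5, [451.3, -189.4])]
[0.4656 0.3807 0.138 ]
[-0.5  1.  59.3]
```

View pics/w6.png

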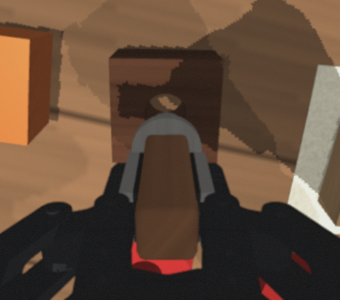

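The hole's far edge at (167,102) lines up with the gauge axis at x≈167, so I'll lower it in.

Emit:
{"name": "jog_arm", "arguments": {
  "increments": [
    [[-0.5, 1, 8, 0, 0, 0, 0], [-0.5, 1, 16, 0, 0, 0, 0], [-0.5, 1, 24, 0, 0, 0, 0], [-0.5, 1, 30, 0, 0, 0, 0], [-0.5, 1, 34, 0, 0, 0, 0]]
  ]
}}

```text
clock: 20.85
position: [0.4646, 0.379, 0.1015]
ee_rot: [0.993, 0.114, -0.001, 0.001]
wrist_force: [-1.4, 0.2, -2.2]
opening: 0.0215
grasp_force: 60.3
```

Emit:
{"name": "jog_arm", "arguments": {
  "increments": [
    [[0, 0, 5, 0, 0, 0, 0], [0, 0, 10, 0, 0, 0, 0], [0, 0, 15, 0, 0, 0, 0], [0, 0, 20, 0, 0, 0, 0], [0, 0, 24, 0, 0, 0, 0]]
  ]
}}

```text
clock: 21.27
position: [0.465, 0.3793, 0.0784]
ee_rot: [0.993, 0.114, -0.0, 0.0]
wrist_force: [-3.3, 1.3, 33.0]
opening: 0.0212
grasp_force: 65.3
```

Emit:
{"name": "jog_arm", "arguments": {
  "increments": [
    [[0, 0, 0.7, 0, 0, 0, 0], [0, 0, 1.4, 0, 0, 0, 0], [0, 0, 1.4, 0, 0, 0, 0], [0, 0, 1.4, 0, 0, 0, 0], [0, 0, 1.4, 0, 0, 0, 0]]
  ]
}}

```text
clock: 21.68
position: [0.465, 0.3794, 0.0785]
ee_rot: [0.993, 0.114, 0.0, -0.0]
wrist_force: [-2.8, -1.9, 9.4]
opening: 0.0215
grasp_force: 61.9
```

Emit:
{"name": "jog_arm", "arguments": {
  "increments": [
    [[0, 0, 0, 0, 0, 0, 0.3], [0, 0, 0, 0, 0, 0, 0.6], [0, 0, 0, 0, 0, 0, 1], [0, 0, 0, 0, 0, 0, 1], [0, 0, 0, 0, 0, 0, 1]]
  ]
}}

```text
clock: 22.1
position: [0.465, 0.3794, 0.0774]
ee_rot: [0.993, 0.114, -0.0, 0.0]
wrist_force: [-0.0, -0.3, -0.3]
opening: 0.0728
grasp_force: 0.0
```

Emit:
{"name": "jog_arm", "arguments": {
  "increments": [
    [[0, 0, -20, 0, 0, 0, 1], [0, 0, -50, 0, 0, 0, 1], [0, 0, -85, 0, 0, 0, 1], [0, 0, -120, 0, 0, 0, 1], [0, 0, -154, 0, 0, 0, 1]]
  ]
}}

```text
clock: 22.52
position: [0.4648, 0.3791, 0.2331]
ee_rot: [0.993, 0.114, -0.0, 0.0]
wrist_force: [0.1, 0.8, -0.3]
opening: 0.0852
grasp_force: 0.0
```

```bash
python3 - <<'E'
from look import *
c=look();print(R.from_quat(get_state()["ee_rot"]).as_euler("xyz",degrees=True))
m,h=bmask(c);b=np.zeros_like(m);b[203:250,253:274]=m[203:250,253:274];print(rects(c,b,.04))
E
```

```text
([348, 245], [394.4, -63.9], 149.4, 59.6, -88.8)
([349, 222], [461.4, -61.0], 62.8, 39.0, 1.2)
([310, 228], [442.6, 60.3], 102.8, 42.6, -3.8)
([395, 223], [450.9, -190.5], 114.0, 39.4, 0.9)
[([264.4, 226.9], 48.0, [438.8, 195.7]), ([350.8, 221.3], 33.5, [461.8, -61.9]), ([310.4, 226.5], 62.0, [443.5, 58.3]), ([393.2, 225.8], 25.5, [451.3, -189.4])]
[0.467  0.3811 0.2398]
[-179.75050687   -0.4290221    13.05797052]
[]
```

Emit:
{"name": "jog_arm", "arguments": {
  "increments": [
    [[-13.3, 34.5, 0, 0, 0, 2, 1], [-26.6, 69, 0, 0, 0, 4, 1], [-40, 103.5, 0, 0, 0, 5.5, 1], [-53.4, 138, 0, 0, 0, 5.5, 1], [-66.5, 172.5, 0, 0, 0, 5.5, 1]]
  ]
}}

```text
clock: 22.98
position: [0.4386, 0.1947, 0.2314]
ee_rot: [0.998, 0.066, 0.0, 0.0]
wrist_force: [1.3, -0.7, 0.5]
opening: 0.0853
grasp_force: 0.0
```

Emit:
{"name": "jog_arm", "arguments": {
  "increments": [
    [[0, 0, 38, 0, 0, 0, 1], [0, 0, 76, 0, 0, 0, 1], [0, 0, 110, 0, 0, 0, 1], [0, 0, 130, 0, 0, 0, 1], [0, 0, 140, 0, 0, 0, 1]]
  ]
}}

```text
clock: 23.4
position: [0.4382, 0.1956, 0.0888]
ee_rot: [0.998, 0.066, -0.002, 0.001]
wrist_force: [0.2, 0.7, -0.0]
opening: 0.0858
grasp_force: 0.0
```

Emit:
{"name": "jog_arm", "arguments": {
  "increments": [
    [[0, 0, 20, 0, 0, 0, 1], [0, 0, 40, 0, 0, 0, 1], [0, 0, 60, 0, 0, 0, 1], [0, 0, 72, 0, 0, 0, 1], [0, 0, 77, 0, 0, 0, 1]]
  ]
}}

```text
clock: 23.82
position: [0.4387, 0.1961, 0.0127]
ee_rot: [0.998, 0.066, -0.001, 0.0]
wrist_force: [-0.0, -0.0, 0.5]
opening: 0.0853
grasp_force: 0.0
```

Emit:
{"name": "jog_arm", "arguments": {
  "increments": [
    [[0, 0, 0, 0, 0, 0, 1], [0, 0, 0, 0, 0, 0, 0.5], [0, 0, 0, 0, 0, 0, 0], [0, 0, 0, 0, 0, 0, 0], [0, 0, 0, 0, 0, 0, 0]]
  ]
}}

```text
clock: 24.23
position: [0.4397, 0.1965, 0.0154]
ee_rot: [0.998, 0.066, 0.001, -0.0]
wrist_force: [-6.0, -1.2, 62.5]
opening: 0.0392
grasp_force: 55.2
```

Emit:
{"name": "jog_arm", "arguments": {
  "increments": [
    [[0, 0, 0, 0, 0, 0, 0], [0, 0, 0, 0, 0, 0, 0], [0, 0, 0, 0, 0, 0, 0], [0, 0, 0, 0, 0, 0, 0], [0, 0, 0, 0, 0, 0, 0]]
  ]
}}

```text
clock: 24.65
position: [0.4397, 0.1965, 0.0156]
ee_rot: [0.998, 0.066, 0.001, -0.0]
wrist_force: [-0.9, 0.1, 7.9]
opening: 0.0394
grasp_force: 60.3
```

```bash
python3 - <<'E'
from h import *
s=get_state();print(s["position"].round(4),s["joint_pos"].round(2),R.from_quat(s["ee_rot"]).as_euler("xyz",degrees=True).round(2))
E
```

```text
[0.4397 0.1965 0.0156] [-0.52  0.7  -0.02  2.3   0.11  0.14 -2.09] [-1.7996e+02 -9.0000e-02  7.5600e+00]
```

Emit:
{"name": "jog_arm", "arguments": {
  "increments": [
    [[0, 0, -10, 0, 0, 0, 0], [0, 0, -30, 0, 0, 0, 0], [0, 0, -60, 0, 0, 0, 0], [0, 0, -85, 0, 0, 0, 0], [0, 0, -90, 0, 0, 0, 0]]
  ]
}}

```text
clock: 25.07
position: [0.4404, 0.1966, 0.1086]
ee_rot: [0.998, 0.066, 0.002, -0.001]
wrist_force: [0.4, -0.2, -1.1]
opening: 0.0391
grasp_force: 60.8
```

Emit:
{"name": "jog_arm", "arguments": {
  "increments": [
    [[27, 21, 0, 0, 0, 2.4, 0], [54, 42, 0, 0, 0, 4.8, 0], [81, 63.3, 0, 0, 0, 4.8, 0], [108, 84.4, 0, 0, 0, 4.8, 0], [135.4, 105.5, 0, 0, 0, 4.8, 0]]
  ]
}}

```text
clock: 25.48
position: [0.5883, 0.1083, 0.1049]
ee_rot: [1.0, 0.024, -0.0, 0.0]
wrist_force: [0.3, 0.7, -1.3]
opening: 0.0386
grasp_force: 60.7
```

Emit:
{"name": "jog_arm", "arguments": {
  "increments": [
    [[25, 16, 0, 0, 0, 0, 0], [45, 30, 0, 0, 0, 0, 0], [57.5, 37.5, 0, 0, 0, 0, 0], [57.5, 37.5, 20, 0, 0, 0, 0], [57.5, 37.5, 40, 0, 0, 0, 0]]
  ]
}}

```text
clock: 25.9
position: [0.6482, 0.0736, 0.0651]
ee_rot: [1.0, 0.023, 0.001, -0.0]
wrist_force: [-0.5, 1.1, -2.4]
opening: 0.0385
grasp_force: 60.8
```

Emit:
{"name": "jog_arm", "arguments": {
  "increments": [
    [[0, 0, 0, 0, 0, 0, 0], [0, 0, 0, 0, 0, 0, 0], [0, 0, 0, 0, 0, 0, 0], [0, 0, 0, 0, 0, 0, 0], [0, 0, 0, 0, 0, 0, 0]]
  ]
}}

```text
clock: 26.32
position: [0.6471, 0.0751, 0.0657]
ee_rot: [1.0, 0.024, 0.001, -0.0]
wrist_force: [0.6, 0.1, -0.6]
opening: 0.0388
grasp_force: 60.7
```

```bash
python3 - <<'E'
from h import *
s=get_state();print(s["position"].round(4),s["joint_pos"].round(2),R.from_quat(s["ee_rot"]).as_euler("xyz",degrees=True).round(2))
t=capture("top");w=capture("wrist");o=np.zeros((600,640,3),np.uint8);o[:340]=w["img"][:340];a=cv2.resize(t["img"][125:205,250:405],None,fx=3.2,fy=3.2,interpolation=cv2.INTER_CUBIC);o[342:342+a.shape[0],:a.shape[1]]=a[:258];cv2.imwrite("pics/v7.png",o)
p=s["position"];print(proj(w,[[.6975,.1055,.01],[.703,.001,.01],[.578,.1,.01],[p[0]+.042,p[1]+.02,p[2]-.0156]]).round(0).tolist())
E
```

```text
[0.6471 0.0751 0.0657] [-0.15  0.71 -0.08  1.89  0.1   0.54 -1.82] [-1.7999e+02 -9.0000e-02  2.7900e+00]
[[269.0, 145.0], [446.0, 145.0], [276.0, 319.0], [279.0, 175.0]]
```

View pics/v7.png

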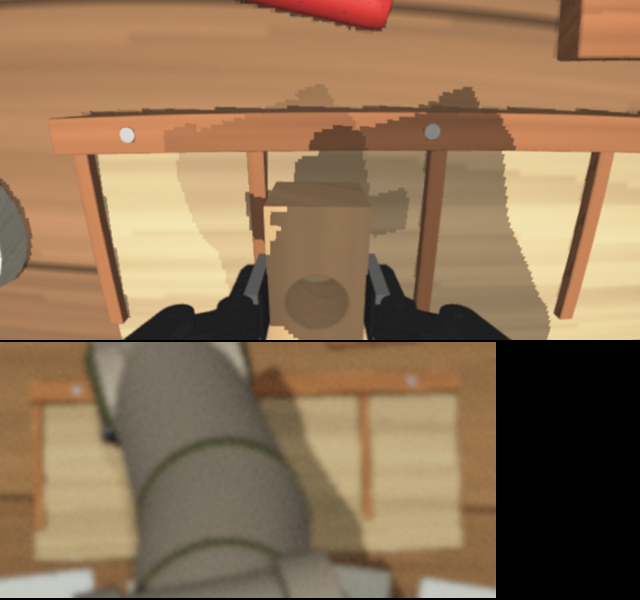

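The view shows bay 1's rail edge at x≈267, the fence at y≈151 level across the picture, and block b held square at (318,240), clear of both. I'll lower it.

Emit:
{"name": "jog_arm", "arguments": {
  "increments": [
    [[0, 0, 12, 0, 0, 0, 0], [0, 0, 24, 0, 0, 0, 0], [0, 0, 32, 0, 0, 0, 0], [0, 0, 37, 0, 0, 0, 0], [0, 0, 38, 0, 0, 0, 0]]
  ]
}}

```text
clock: 26.83
position: [0.6456, 0.0746, 0.0255]
ee_rot: [1.0, 0.024, -0.001, 0.0]
wrist_force: [-5.0, -0.2, 13.7]
opening: 0.0393
grasp_force: 62.9
```

Emit:
{"name": "jog_arm", "arguments": {
  "increments": [
    [[0, 0, 0.5, 0, 0, 0, 0], [0, 0, 1, 0, 0, 0, 0], [0, 0, 1, 0, 0, 0, 0], [0, 0, 1, 0, 0, 0, 0], [0, 0, 1, 0, 0, 0, 0]]
  ]
}}

```text
clock: 27.25
position: [0.6456, 0.0746, 0.0255]
ee_rot: [1.0, 0.024, -0.001, 0.0]
wrist_force: [-4.0, 0.0, 10.0]
opening: 0.0392
grasp_force: 62.3
```

Emit:
{"name": "jog_arm", "arguments": {
  "increments": [
    [[1, 0, 0, 0, 0, 0, 0], [2, 0, 0, 0, 0, 0, 0], [3, 0, 0, 0, 0, 0, 0], [4, 0, 0, 0, 0, 0, 0], [5, 0, 0, 0, 0, 0, 0]]
  ]
}}

```text
clock: 27.67
position: [0.6494, 0.075, 0.0256]
ee_rot: [1.0, 0.024, -0.002, 0.0]
wrist_force: [-8.6, 0.7, 12.9]
opening: 0.0392
grasp_force: 62.6
```

Emit:
{"name": "jog_arm", "arguments": {
  "increments": [
    [[1, 0, 0, 0, 0, 0, 0], [2, 0, 0, 0, 0, 0, 0], [3, 0, 0, 0, 0, 0, 0], [4, 0, 0, 0, 0, 0, 0], [4, 0, 0, 0, 0, 0, 0]]
  ]
}}

```text
clock: 28.08
position: [0.6536, 0.0754, 0.0256]
ee_rot: [1.0, 0.024, -0.002, 0.0]
wrist_force: [-7.7, 0.9, 13.5]
opening: 0.0392
grasp_force: 62.7
```

Emit:
{"name": "jog_arm", "arguments": {
  "increments": [
    [[0.5, 0, 0, 0, 0, 0, 0], [1, 0, 0, 0, 0, 0, 0], [1.5, 0, 0, 0, 0, 0, 0], [2, 0, 0, 0, 0, 0, 0], [2, 0, 0, 0, 0, 0, 0]]
  ]
}}

```text
clock: 28.5
position: [0.6554, 0.0755, 0.0256]
ee_rot: [1.0, 0.024, -0.002, 0.0]
wrist_force: [-8.9, 0.6, 14.7]
opening: 0.0391
grasp_force: 62.9
```

Emit:
{"name": "jog_arm", "arguments": {
  "increments": [
    [[0.5, 0, 0, 0, 0, 0, 0], [1, 0, 0, 0, 0, 0, 0], [1.5, 0, 0, 0, 0, 0, 0], [2, 0, 0, 0, 0, 0, 0], [2, 0, 0, 0, 0, 0, 0]]
  ]
}}

```text
clock: 28.92
position: [0.6574, 0.0756, 0.0256]
ee_rot: [1.0, 0.024, -0.002, 0.0]
wrist_force: [-8.1, 1.3, 13.3]
opening: 0.0391
grasp_force: 62.9
```

Emit:
{"name": "jog_arm", "arguments": {
  "increments": [
    [[0.5, 0, 0, 0, 0, 0, 0], [1, 0, 0, 0, 0, 0, 0], [1.5, 0, 0, 0, 0, 0, 0], [2, 0, 0, 0, 0, 0, 0], [2, 0, 0, 0, 0, 0, 0]]
  ]
}}

```text
clock: 29.33
position: [0.6591, 0.0757, 0.0256]
ee_rot: [1.0, 0.024, -0.002, 0.0]
wrist_force: [-10.0, 0.7, 15.2]
opening: 0.0391
grasp_force: 63.0
```

Emit:
{"name": "jog_arm", "arguments": {
  "increments": [
    [[0.5, 0, 0, 0, 0, 0, 0], [1, 0, 0, 0, 0, 0, 0], [1.5, 0, 0, 0, 0, 0, 0], [2, 0, 0, 0, 0, 0, 0], [2, 0, 0, 0, 0, 0, 0]]
  ]
}}

```text
clock: 29.75
position: [0.6591, 0.0757, 0.0256]
ee_rot: [1.0, 0.024, -0.004, 0.001]
wrist_force: [-15.5, -0.2, 19.5]
opening: 0.0387
grasp_force: 63.7
```

Emit:
{"name": "jog_arm", "arguments": {
  "increments": [
    [[0.5, -1.5, 0, 0, 0, 0, 0], [0.5, -3, 0, 0, 0, 0, 0], [0.5, -4.5, 0, 0, 0, 0, 0], [0.5, -6, 0, 0, 0, 0, 0], [0.5, -6, 0, 0, 0, 0, 0]]
  ]
}}

```text
clock: 30.17
position: [0.659, 0.0761, 0.0255]
ee_rot: [1.0, 0.023, -0.005, 0.003]
wrist_force: [-17.0, -13.1, 21.9]
opening: 0.0386
grasp_force: 63.8
```

Emit:
{"name": "jog_arm", "arguments": {
  "increments": [
    [[0, -0.5, 0, 0, 0, 0, 0], [0, -1, 0, 0, 0, 0, 0], [0, -1.5, 0, 0, 0, 0, 0], [0, -2, 0, 0, 0, 0, 0], [0, -2, 0, 0, 0, 0, 0]]
  ]
}}

```text
clock: 30.58
position: [0.659, 0.0763, 0.0256]
ee_rot: [1.0, 0.022, -0.005, 0.004]
wrist_force: [-16.3, -17.0, 22.8]
opening: 0.0393
grasp_force: 63.9
```

Emit:
{"name": "jog_arm", "arguments": {
  "increments": [
    [[0, -0.5, 0, 0, 0, 0, 0], [0, -1, 0, 0, 0, 0, 0], [0, -1.5, 0, 0, 0, 0, 0], [0, -2, 0, 0, 0, 0, 0], [0, -2, 0, 0, 0, 0, 0]]
  ]
}}

```text
clock: 31.0
position: [0.6589, 0.0767, 0.0256]
ee_rot: [1.0, 0.021, -0.005, 0.005]
wrist_force: [-16.3, -19.9, 23.1]
opening: 0.0387
grasp_force: 64.0
```

Emit:
{"name": "jog_arm", "arguments": {
  "increments": [
    [[-1.5, 0, -1, 0, 0, 0, 0], [-2, 0, -2, 0, 0, 0, 0], [-2, 0, -2, 0, 0, 0, 0], [-2, 0, -2, 0, 0, 0, 0], [-2, 0, -2, 0, 0, 0, 0]]
  ]
}}

```text
clock: 31.42
position: [0.6587, 0.0838, 0.0261]
ee_rot: [1.0, 0.024, -0.003, 0.001]
wrist_force: [-6.3, -3.6, 1.6]
opening: 0.0388
grasp_force: 61.1
```

```bash
python3 - <<'E'
from h import *
s=get_state();print(s["position"].round(4),s["wrist_force"].round(1),R.from_quat(s["ee_rot"]).as_euler("xyz",degrees=True).round(2))
w=capture("wrist");cv2.imwrite("pics/w8.png",cv2.resize(w["img"][100:400,200:460],None,fx=2,fy=2,interpolation=cv2.INTER_CUBIC))
E
```

```text
[0.6587 0.0838 0.0261] [-6.3 -3.6  1.6] [179.87   0.36   2.72]
```

View pics/w8.png

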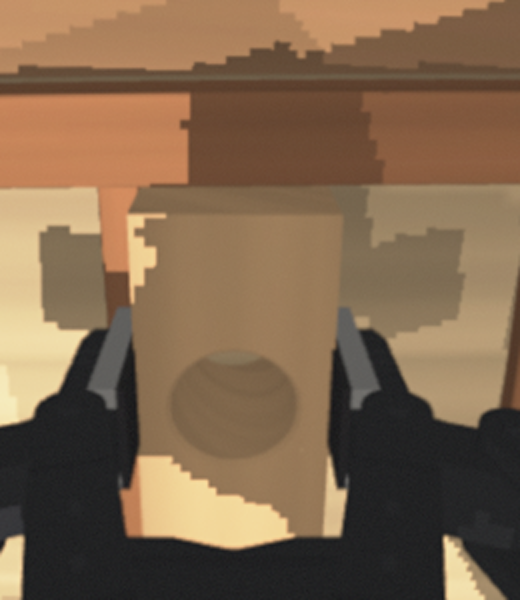

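The crop shows b's far end at the fence line (y≈187) and its left face over the rail edge (x≈130). I'll give it one more firm push left and forward to confirm.

Emit:
{"name": "jog_arm", "arguments": {
  "increments": [
    [[0.5, -1, 0, 0, 0, 0, 0], [1, -2, 0, 0, 0, 0, 0], [1, -3, 0, 0, 0, 0, 0], [1, -4, 0, 0, 0, 0, 0], [1, -4, 0, 0, 0, 0, 0]]
  ]
}}

```text
clock: 31.88
position: [0.6586, 0.0849, 0.0258]
ee_rot: [1.0, 0.023, -0.004, 0.003]
wrist_force: [-8.4, -11.0, 2.8]
opening: 0.0389
grasp_force: 61.6
```

Emit:
{"name": "jog_arm", "arguments": {
  "increments": [
    [[3, 0, 0, 0, 0, 0, 0], [3, 0, 0, 0, 0, 0, 0], [3, 0, 0, 0, 0, 0, 0], [3, 0, 0, 0, 0, 0, 0], [3, 0, 0, 0, 0, 0, 0]]
  ]
}}

```text
clock: 32.3
position: [0.6586, 0.0849, 0.0259]
ee_rot: [1.0, 0.023, -0.007, 0.003]
wrist_force: [-17.2, -10.8, 10.5]
opening: 0.0388
grasp_force: 62.7
```

Emit:
{"name": "jog_arm", "arguments": {
  "increments": [
    [[-1.5, 2, 0, 0, 0, 0, 0], [-2.5, 3.5, 0, 0, 0, 0, 0.2], [-2.5, 3.5, 0, 0, 0, 0, 0.6], [-2.5, 3.5, 0, 0, 0, 0, 0.8], [-2.5, 3.5, 0, 0, 0, 0, 0.8]]
  ]
}}

```text
clock: 32.72
position: [0.6637, 0.0864, 0.0273]
ee_rot: [1.0, 0.024, 0.0, -0.0]
wrist_force: [-0.5, -0.7, -0.1]
opening: 0.0683
grasp_force: 0.0
```

Emit:
{"name": "jog_arm", "arguments": {
  "increments": [
    [[0, 0, -10, 0, 0, 0, 0.8], [0, 0, -40, 0, 0, 0, 0.8], [0, 0, -75, 0, 0, 0, 1], [0, 0, -110, 0, 0, 0, 1], [0, 0, -145, 0, 0, 0, 1]]
  ]
}}

```text
clock: 33.13
position: [0.6632, 0.0863, 0.1749]
ee_rot: [1.0, 0.024, 0.0, -0.0]
wrist_force: [0.6, -0.7, -1.0]
opening: 0.0856
grasp_force: 0.0
```

```bash
python3 - <<'E'
from look import *
c=look();w=capture("wrist");a=w["img"][60:360,180:460];cv2.imwrite("pics/w9.png",cv2.resize(a,None,fx=2,fy=2,interpolation=cv2.INTER_CUBIC))
print(R.from_quat(get_state()["ee_rot"]).as_euler("xyz",degrees=True).round(2))
E
```

```text
([395, 222], [450.9, -190.5], 114.0, 39.4, 0.9)
[([393.2, 225.8], 25.5, [451.3, -189.4]), ([357.4, 216.4], 21.5, [477.1, -81.3])]
[0.6665 0.0869 0.1823]
[-179.91   -0.6     2.76]
```

View pics/w9.png

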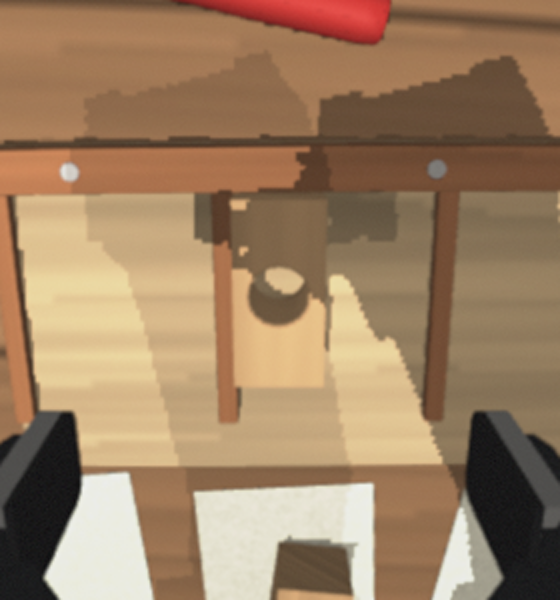

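The crop shows b tight against fence (y≈193) and rail (x≈233), square. Now I'll move aside and re-measure the rest.

Emit:
{"name": "jog_arm", "arguments": {
  "increments": [
    [[-37, -15.8, 0, 0, 0, 0, 1], [-74, -31.6, 0, 0, 0, 0, 1], [-111, -47.4, 0, 0, 0, 0, 1], [-148, -63, 0, 0, 0, 0, 1], [-186, -79, 0, 0, 0, 0, 1]]
  ]
}}

```text
clock: 33.65
position: [0.472, 0.1565, 0.1728]
ee_rot: [1.0, 0.024, 0.0, -0.0]
wrist_force: [0.9, 1.2, 0.2]
opening: 0.0854
grasp_force: 0.0
```

Emit:
{"name": "jog_arm", "arguments": {
  "increments": [
    [[0, -20, 0, 0, 0, 0, 1], [0, -40, 0, 0, 0, 0, 1], [0, -40, 0, 0, 0, 0, 1], [0, -40, 0, 0, 0, 0, 1], [0, -40, 0, 0, 0, 0, 1]]
  ]
}}

```text
clock: 34.07
position: [0.4717, 0.1957, 0.1726]
ee_rot: [1.0, 0.024, 0.0, 0.0]
wrist_force: [0.8, -0.3, 0.2]
opening: 0.0852
grasp_force: 0.0
```

```bash
python3 look.py
```

```text
([369, 247], [395.5, -117.7], 59.6, 35.9, 1.1)
([395, 223], [450.9, -190.5], 114.0, 39.3, 0.9)
([358, 216], [476.8, -81.7], 62.9, 39.0, 1.2)
[([309.8, 226.6], 57.5, [443.1, 60.2]), ([393.2, 225.8], 25.5, [451.3, -189.4]), ([357.3, 216.3], 33.5, [477.2, -81.1])]
[0.4718 0.1953 0.1726]
```

Emit:
{"name": "jog_arm", "arguments": {
  "increments": [
    [[-9, 34, 0, 0, 0, 3.3, 1], [-18, 68, 0, 0, 0, 6.5, 1], [-27, 102, 0, 0, 0, 6.5, 1], [-35, 134.5, 0, 0, 0, 6.5, 1], [-35, 134.5, 30, 0, 0, 6.5, 1]]
  ]
}}

```text
clock: 34.53
position: [0.4433, 0.0528, 0.1456]
ee_rot: [0.999, -0.037, 0.002, 0.001]
wrist_force: [0.8, 1.2, -0.1]
opening: 0.0855
grasp_force: 0.0
```

Emit:
{"name": "jog_arm", "arguments": {
  "increments": [
    [[0, 0, 30, 0, 0, 0, 1], [0, 0, 60, 0, 0, 0, 1], [0, 0, 90, 0, 0, 0, 1], [0, 0, 112, 0, 0, 0, 1], [0, 0, 124, 0, 0, 0, 1]]
  ]
}}

```text
clock: 34.95
position: [0.4414, 0.0584, 0.0219]
ee_rot: [0.999, -0.033, -0.004, 0.002]
wrist_force: [-0.1, -0.1, 0.1]
opening: 0.0851
grasp_force: 0.0
```

Emit:
{"name": "jog_arm", "arguments": {
  "increments": [
    [[0, 0, 0, 0, 0, 0, 1], [0, 0, 0, 0, 0, 0, 0.5], [0, 0, 0, 0, 0, 0, 0], [0, 0, 0, 0, 0, 0, 0], [0, 0, 0, 0, 0, 0, 0]]
  ]
}}

```text
clock: 35.37
position: [0.4438, 0.0595, 0.0258]
ee_rot: [0.999, -0.033, -0.0, 0.001]
wrist_force: [-4.4, -1.9, 57.9]
opening: 0.0389
grasp_force: 44.7
```

Emit:
{"name": "jog_arm", "arguments": {
  "increments": [
    [[0, 0, 0, 0, 0, 0, 0], [0, 0, 0, 0, 0, 0, 0], [0, 0, 0, 0, 0, 0, 0], [0, 0, 0, 0, 0, 0, 0], [0, 0, 0, 0, 0, 0, 0]]
  ]
}}

```text
clock: 35.78
position: [0.4438, 0.0594, 0.026]
ee_rot: [0.999, -0.033, -0.0, 0.001]
wrist_force: [-0.1, 0.5, 10.4]
opening: 0.0387
grasp_force: 60.0
```

```bash
python3 - <<'E'
from h import *
s=get_state();print(s["position"].round(4),s["joint_pos"].round(2),R.from_quat(s["ee_rot"]).as_euler("xyz",degrees=True).round(2))
E
```

```text
[0.4438 0.0594 0.026 ] [-0.23  0.66 -0.05  2.37  0.29  0.11 -2.19] [ 1.799e+02  1.000e-02 -3.750e+00]
```

Emit:
{"name": "jog_arm", "arguments": {
  "increments": [
    [[0, 0, -10, 0, 0, 0, 0], [0, 0, -30, 0, 0, 0, 0], [0, 0, -60, 0, 0, 0, 0], [0, 0, -85, 0, 0, 0, 0], [0, 0, -92, 0, 0, 0, 0]]
  ]
}}

```text
clock: 36.2
position: [0.4444, 0.0599, 0.1203]
ee_rot: [0.999, -0.033, 0.001, 0.0]
wrist_force: [0.1, 0.6, -1.4]
opening: 0.0383
grasp_force: 61.6
```

Emit:
{"name": "jog_arm", "arguments": {
  "increments": [
    [[34.5, 12.4, 0, 0, 0, -3, 0], [69, 24.9, 0, 0, 0, -6.5, 0], [103.5, 37.3, 0, 0, 0, -6.5, 0], [138, 49.8, 0, 0, 0, -6.5, 0], [172.6, 62.2, 0, 0, 0, -6.5, 0]]
  ]
}}

```text
clock: 36.62
position: [0.6127, -0.0146, 0.1166]
ee_rot: [1.0, 0.024, -0.001, 0.001]
wrist_force: [0.0, 0.2, -1.6]
opening: 0.0382
grasp_force: 61.6
```

Emit:
{"name": "jog_arm", "arguments": {
  "increments": [
    [[18, 9, 0, 0, 0, 0, 0], [32.9, 16.2, 0, 0, 0, 0, 0], [32.9, 16.2, 20, 0, 0, 0, 0], [32.9, 16.2, 40, 0, 0, 0, 0], [32.9, 16.2, 50, 0, 0, 0, 0]]
  ]
}}

```text
clock: 37.03
position: [0.6439, -0.0285, 0.0642]
ee_rot: [1.0, 0.024, -0.002, 0.001]
wrist_force: [-1.0, 0.7, -2.3]
opening: 0.0387
grasp_force: 61.5
```

Emit:
{"name": "jog_arm", "arguments": {
  "increments": [
    [[0, 0, 0, 0, 0, 0, 0], [0, 0, 0, 0, 0, 0, 0], [0, 0, 0, 0, 0, 0, 0], [0, 0, 0, 0, 0, 0, 0], [0, 0, 0, 0, 0, 0, 0]]
  ]
}}

```text
clock: 37.45
position: [0.6457, -0.0282, 0.0677]
ee_rot: [1.0, 0.024, -0.0, 0.001]
wrist_force: [-0.2, -0.2, -2.2]
opening: 0.0388
grasp_force: 61.5
```

```bash
python3 - <<'E'
from h import *
s=get_state();print(s["position"].round(4),R.from_quat(s["ee_rot"]).as_euler("xyz",degrees=True).round(2))
w=capture("wrist");cv2.imwrite("pics/w10.png",w["img"])
E
```

```text
[ 0.6457 -0.0282  0.0677] [1.7989e+02 4.0000e-02 2.7900e+00]
```

Emit:
{"name": "jog_arm", "arguments": {
  "increments": [
    [[0, 0, 10, 0, 0, 0, 0], [0, 0, 20, 0, 0, 0, 0], [0, 0, 27, 0, 0, 0, 0], [0, 0, 30, 0, 0, 0, 0], [0, 0, 31, 0, 0, 0, 0]]
  ]
}}

```text
clock: 37.92
position: [0.6442, -0.0284, 0.0361]
ee_rot: [1.0, 0.024, -0.002, 0.001]
wrist_force: [-8.1, -0.8, 28.1]
opening: 0.0388
grasp_force: 64.7
```

Emit:
{"name": "jog_arm", "arguments": {
  "increments": [
    [[0, 0, 0.5, 0, 0, 0, 0], [0, 0, 0.5, 0, 0, 0, 0], [0, 0, 0.5, 0, 0, 0, 0], [0, 0, 0.5, 0, 0, 0, 0], [0, 0, 0.5, 0, 0, 0, 0]]
  ]
}}

```text
clock: 38.33
position: [0.6442, -0.0284, 0.0361]
ee_rot: [1.0, 0.024, -0.002, 0.001]
wrist_force: [-7.7, -0.3, 20.1]
opening: 0.0382
grasp_force: 63.9
```

Emit:
{"name": "jog_arm", "arguments": {
  "increments": [
    [[0, 0, -1.5, 0, 0, 0, 0], [2, 0, -1.8, 0, 0, 0, 0], [4, 0, -1.8, 0, 0, 0, 0], [6, 0, -1.8, 0, 0, 0, 0], [8, 0, -1.8, 0, 0, 0, 0]]
  ]
}}

```text
clock: 38.75
position: [0.6533, -0.0279, 0.0363]
ee_rot: [1.0, 0.024, -0.001, 0.001]
wrist_force: [0.2, 0.1, -1.7]
opening: 0.0385
grasp_force: 61.6
```

Emit:
{"name": "jog_arm", "arguments": {
  "increments": [
    [[1, 0, 0, 0, 0, 0, 0], [2, 0, 0, 0, 0, 0, 0], [3, 0, 0, 0, 0, 0, 0], [4, 0, 0, 0, 0, 0, 0], [4, 0, 0, 0, 0, 0, 0]]
  ]
}}

```text
clock: 39.17
position: [0.656, -0.0278, 0.0366]
ee_rot: [1.0, 0.024, -0.002, 0.001]
wrist_force: [-3.7, -0.0, -0.2]
opening: 0.0382
grasp_force: 61.7
```

Emit:
{"name": "jog_arm", "arguments": {
  "increments": [
    [[1, 0, 0, 0, 0, 0, 0], [2, 0, 0, 0, 0, 0, 0], [2, 0, 0, 0, 0, 0, 0], [2, 0, 0, 0, 0, 0, 0], [2, 0, 0, 0, 0, 0, 0]]
  ]
}}

```text
clock: 39.58
position: [0.6561, -0.0279, 0.0365]
ee_rot: [1.0, 0.024, -0.004, 0.001]
wrist_force: [-9.1, -0.3, 3.5]
opening: 0.0384
grasp_force: 62.1
```

Emit:
{"name": "jog_arm", "arguments": {
  "increments": [
    [[-1, -2, 0, 0, 0, 0, 0], [-1, -4, 0, 0, 0, 0, 0], [-1, -6, 0, 0, 0, 0, 0], [-1, -8, 0, 0, 0, 0, 0], [-1, -8, 0, 0, 0, 0, 0]]
  ]
}}

```text
clock: 40.0
position: [0.6557, -0.0218, 0.0365]
ee_rot: [1.0, 0.023, -0.003, 0.002]
wrist_force: [-6.2, -4.0, 1.0]
opening: 0.0381
grasp_force: 61.8
```

Emit:
{"name": "jog_arm", "arguments": {
  "increments": [
    [[0, -1, 0, 0, 0, 0, 0], [0, -2, 0, 0, 0, 0, 0], [0, -3, 0, 0, 0, 0, 0], [0, -4, 0, 0, 0, 0, 0], [0, -4, 0, 0, 0, 0, 0]]
  ]
}}

```text
clock: 40.42
position: [0.6556, -0.0203, 0.0365]
ee_rot: [1.0, 0.023, -0.003, 0.003]
wrist_force: [-5.3, -10.3, 1.3]
opening: 0.0382
grasp_force: 61.9
```

Emit:
{"name": "jog_arm", "arguments": {
  "increments": [
    [[1, -1, 0.3, 0, 0, 0, 0], [2, -1, 0.6, 0, 0, 0, 0], [2, -1, 0.6, 0, 0, 0, 0], [2, -1, 0.6, 0, 0, 0, 0], [2, -1, 0.6, 0, 0, 0, 0]]
  ]
}}

```text
clock: 40.83
position: [0.6556, -0.0202, 0.0364]
ee_rot: [1.0, 0.023, -0.005, 0.004]
wrist_force: [-12.7, -12.0, 12.1]
opening: 0.0385
grasp_force: 63.1
```

Emit:
{"name": "jog_arm", "arguments": {
  "increments": [
    [[-1, 2, -0.5, 0, 0, 0, 0], [-1.5, 3.5, -0.5, 0, 0, 0, 0.2], [-1.5, 3.5, -0.5, 0, 0, 0, 0.6], [-1.5, 3.5, -0.5, 0, 0, 0, 0.8], [-1.5, 3.5, -0.5, 0, 0, 0, 0.8]]
  ]
}}

```text
clock: 41.25
position: [0.6592, -0.0178, 0.0371]
ee_rot: [1.0, 0.024, -0.0, 0.001]
wrist_force: [0.0, -0.2, 0.2]
opening: 0.068
grasp_force: 0.0
```

Emit:
{"name": "jog_arm", "arguments": {
  "increments": [
    [[0, 0, -10, 0, 0, 0, 0.8], [0, 0, -40, 0, 0, 0, 0.8], [0, 0, -75, 0, 0, 0, 1], [0, 0, -110, 0, 0, 0, 1], [0, 0, -145, 0, 0, 0, 1]]
  ]
}}

```text
clock: 41.67
position: [0.6586, -0.0175, 0.1842]
ee_rot: [1.0, 0.025, -0.001, 0.001]
wrist_force: [0.3, 0.2, 0.1]
opening: 0.0855
grasp_force: 0.0
```

Emit:
{"name": "jog_arm", "arguments": {
  "increments": [
    [[0, -35, 0, 0, 0, 0, 1], [0, -70, 0, 0, 0, 0, 1], [0, -100, 0, 0, 0, 0, 1], [0, -100, 0, 0, 0, 0, 1], [0, -100, 0, 0, 0, 0, 1]]
  ]
}}

```text
clock: 42.08
position: [0.6536, 0.0851, 0.1827]
ee_rot: [1.0, 0.027, -0.0, 0.0]
wrist_force: [-0.2, -0.4, -0.3]
opening: 0.0851
grasp_force: 0.0
```

```bash
python3 - <<'E'
from look import *
c=look()
w=capture("wrist");cv2.imwrite("pics/w11.png",w["img"])
E
```

```text
([396, 224], [450.9, -191.0], 113.9, 39.4, 1.4)
[([393.0, 226.0], 16.0, [450.7, -188.9])]
[0.6538 0.0828 0.1824]
```

Emit:
{"name": "jog_arm", "arguments": {
  "increments": [
    [[-31, 26, 0, 0, 0, 0, 1], [-62, 52, 0, 0, 0, 0, 1], [-93, 78, 0, 0, 0, 0, 1], [-124, 104, 0, 0, 0, 0, 1], [-155, 130, 0, 0, 0, 0, 1]]
  ]
}}

```text
clock: 42.6
position: [0.5035, -0.058, 0.1823]
ee_rot: [1.0, 0.023, -0.001, 0.001]
wrist_force: [-0.2, -1.1, 0.1]
opening: 0.0848
grasp_force: 0.0
```

Emit:
{"name": "jog_arm", "arguments": {
  "increments": [
    [[-29.5, 25, 0, 0, 0, 0, 1], [-29.5, 25, 0, 0, 0, 0, 1], [-29.5, 25, 0, 0, 0, 0, 1], [-29.5, 25, 0, 0, 0, 0, 1], [-29.5, 25, 0, 0, 0, 0, 1]]
  ]
}}

```text
clock: 43.02
position: [0.478, -0.0816, 0.1825]
ee_rot: [1.0, 0.024, -0.001, 0.001]
wrist_force: [0.3, -0.0, -0.3]
opening: 0.0857
grasp_force: 0.0
```

```bash
python3 - <<'E'
from m import *
s=get_state();print(s["position"].round(4));w=capture("wrist");hsv=cv2.cvtColor(w["img"],cv2.COLOR_BGR2HSV)
pr=proj(w,[[.4772,-.0813,.04]])[0];print(pr)
p=proj(w,[[.477+a,-.081+b,.04] for a in(-.033,.033) for b in(-.02,.02)]).round();print(p.tolist())
x,y=pr.astype(int);cv2.imwrite("pics/a11.png",cv2.resize(w["img"][max(0,y-90):y+60,max(0,x-80):x+80],None,fx=4,fy=4));print(max(0,x-80),max(0,y-90))
E
```

```text
[ 0.478  -0.0816  0.1825]
[315.48115654 192.47915756]
[[335.0, 229.0], [291.0, 227.0], [341.0, 156.0], [293.0, 154.0]]
235 102
```

View pics/a11.png

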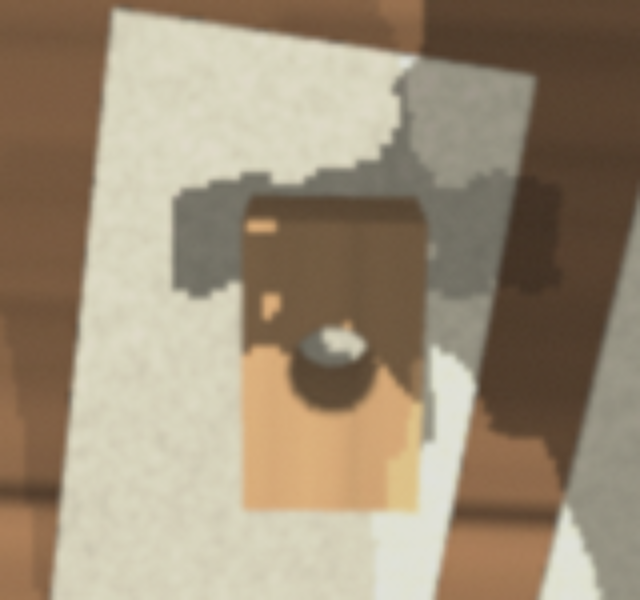

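The crop shows block a under the gripper with its small hole at (333,368), square to the tool. I'll grip it and carry it to the tray.

Emit:
{"name": "jog_arm", "arguments": {
  "increments": [
    [[0, 0, 38, 0, 0, 0, 1], [0, 0, 76, 0, 0, 0, 1], [0, 0, 110, 0, 0, 0, 1], [0, 0, 130, 0, 0, 0, 1], [0, 0, 140, 0, 0, 0, 1]]
  ]
}}

```text
clock: 43.48
position: [0.4762, -0.0808, 0.0392]
ee_rot: [1.0, 0.025, -0.003, 0.001]
wrist_force: [-0.4, 0.4, 0.3]
opening: 0.0854
grasp_force: 0.0
```

Emit:
{"name": "jog_arm", "arguments": {
  "increments": [
    [[0, 0, 8, 0, 0, 0, 1], [0, 0, 16, 0, 0, 0, 1], [0, 0, 22, 0, 0, 0, 1], [0, 0, 22, 0, 0, 0, 0.5], [0, 0, 22, 0, 0, 0, 0.4]]
  ]
}}

```text
clock: 43.9
position: [0.4767, -0.082, 0.0204]
ee_rot: [1.0, 0.024, -0.001, 0.001]
wrist_force: [-0.0, -0.4, -0.7]
opening: 0.0637
grasp_force: 0.0
```

Emit:
{"name": "jog_arm", "arguments": {
  "increments": [
    [[0, 0, 0, 0, 0, 0, 0], [0, 0, 0, 0, 0, 0, 0], [0, 0, 0, 0, 0, 0, 0], [0, 0, 0, 0, 0, 0, 0], [0, 0, 0, 0, 0, 0, 0]]
  ]
}}

```text
clock: 44.32
position: [0.4769, -0.0823, 0.0212]
ee_rot: [1.0, 0.024, -0.0, 0.001]
wrist_force: [-0.5, 0.5, 6.1]
opening: 0.0388
grasp_force: 60.6
```

Emit:
{"name": "jog_arm", "arguments": {
  "increments": [
    [[0, 0, -20, 0, 0, 0, 0], [0, 0, -50, 0, 0, 0, 0], [0, 0, -80, 0, 0, 0, 0], [0, 0, -100, 0, 0, 0, 0], [0, 0, -110, 0, 0, 0, 0]]
  ]
}}

```text
clock: 44.73
position: [0.4775, -0.0823, 0.1334]
ee_rot: [1.0, 0.024, 0.001, 0.001]
wrist_force: [0.3, 0.1, -1.9]
opening: 0.0386
grasp_force: 60.8
```

Emit:
{"name": "jog_arm", "arguments": {
  "increments": [
    [[-2.5, 38, 0, 0, 0, 0, 0], [-5, 76, 0, 0, 0, 0, 0], [-7.5, 114, 0, 0, 0, 0, 0], [-10, 152, 0, 0, 0, 0, 0], [-12.5, 190, 0, 0, 0, 0, 0]]
  ]
}}

```text
clock: 45.15
position: [0.4729, -0.2743, 0.1314]
ee_rot: [1.0, 0.024, -0.001, 0.001]
wrist_force: [1.4, 0.3, -1.5]
opening: 0.0389
grasp_force: 60.9
```

Emit:
{"name": "jog_arm", "arguments": {
  "increments": [
    [[-2, 30, 0, 0, 0, 0, 0], [-3, 53.5, 0, 0, 0, 0, 0], [-3, 53.5, 30, 0, 0, 0, 0], [-3, 53.5, 55, 0, 0, 0, 0], [-3, 53.5, 75, 0, 0, 0, 0]]
  ]
}}

```text
clock: 45.57
position: [0.4721, -0.327, 0.055]
ee_rot: [1.0, 0.023, -0.001, 0.001]
wrist_force: [-0.5, 0.7, 0.2]
opening: 0.0386
grasp_force: 60.9
```

Emit:
{"name": "jog_arm", "arguments": {
  "increments": [
    [[0, 0, 0, 0, 0, 0, 0], [0, 0, 8, 0, 0, 0, 0], [0, 0, 16, 0, 0, 0, 0], [0, 0, 22, 0, 0, 0, 0], [0, 0, 24, 0, 0, 0, 0]]
  ]
}}

```text
clock: 45.98
position: [0.473, -0.326, 0.0316]
ee_rot: [1.0, 0.024, -0.001, 0.001]
wrist_force: [-0.4, 0.1, -1.3]
opening: 0.0389
grasp_force: 60.8
```

Emit:
{"name": "jog_arm", "arguments": {
  "increments": [
    [[0, 0, 2, 0, 0, 0, 0], [0, 0, 4, 0, 0, 0, 0], [0, 0, 5.7, 0, 0, 0, 0], [0, 0, 5.7, 0, 0, 0, 0], [0, 0, 5.7, 0, 0, 0, 0.3]]
  ]
}}

```text
clock: 46.4
position: [0.473, -0.3262, 0.0263]
ee_rot: [1.0, 0.024, -0.001, 0.001]
wrist_force: [-0.6, -0.0, 0.3]
opening: 0.039
grasp_force: 60.9
```

Emit:
{"name": "jog_arm", "arguments": {
  "increments": [
    [[0, 0, 0, 0, 0, 0, 0.75], [0, 0, 0, 0, 0, 0, 0.75], [0, 0, 0, 0, 0, 0, 0.75], [0, 0, 0, 0, 0, 0, 0.75], [0, 0, -10, 0, 0, 0, 0.75]]
  ]
}}

```text
clock: 46.82
position: [0.4722, -0.3255, 0.035]
ee_rot: [1.0, 0.024, -0.002, 0.0]
wrist_force: [0.9, 0.4, -0.3]
opening: 0.0643
grasp_force: 0.0
```

Emit:
{"name": "jog_arm", "arguments": {
  "increments": [
    [[0, 0, -35, 0, 0, 0, 1], [0, 0, -70, 0, 0, 0, 1], [0, 0, -105, 0, 0, 0, 1], [0, 0, -140, 0, 0, 0, 1], [0, 0, -140, 0, 0, 0, 1]]
  ]
}}

```text
clock: 47.23
position: [0.4757, -0.327, 0.1831]
ee_rot: [1.0, 0.024, 0.003, 0.004]
wrist_force: [0.7, 1.3, -0.1]
opening: 0.0856
grasp_force: 0.0
```

```bash
python3 - <<'E'
from look import *
c=look();m,h=bmask(c);b=np.zeros_like(m);b[185:252,412:490]=m[185:252,412:490];print("tray",rects(c,b,.045))
E
```

```text
([351, 242], [393.7, -38.8], 194.0, 59.6, -88.7)
([290, 244], [393.8, 120.4], 70.7, 24.6, 15.6)
([396, 231], [449.5, -191.8], 116.9, 42.2, 1.1)
[([393.2, 225.8], 25.5, [451.3, -189.4])]
[ 0.4748 -0.3267  0.1804]
tray [([438, 226], [452.3, -324.9], 38.3, 24.9, 84.9)]
```

Emit:
{"name": "jog_arm", "arguments": {
  "increments": [
    [[-4, -34, 0, 0, 0, 1.9, 1], [-8, -68, 0, 0, 0, 1.9, 1], [-12, -102, 0, 0, 0, 1.9, 1], [-15.5, -136.5, 0, 0, 0, 1.9, 1], [-15.5, -136.5, 30, 0, 0, 1.9, 1]]
  ]
}}

```text
clock: 47.7
position: [0.4518, -0.1848, 0.149]
ee_rot: [1.0, 0.011, 0.001, 0.001]
wrist_force: [1.2, -1.0, -0.7]
opening: 0.0852
grasp_force: 0.0
```

Emit:
{"name": "jog_arm", "arguments": {
  "increments": [
    [[0, 0, 30, 0, 0, 0, 1], [0, 0, 60, 0, 0, 0, 1], [0, 0, 90, 0, 0, 0, 1], [0, 0, 112, 0, 0, 0, 1], [0, 0, 125, 0, 0, 0, 1]]
  ]
}}

```text
clock: 48.12
position: [0.4494, -0.1898, 0.0182]
ee_rot: [1.0, 0.008, -0.003, 0.0]
wrist_force: [-0.5, 0.5, 0.5]
opening: 0.0851
grasp_force: 0.0
```

Emit:
{"name": "jog_arm", "arguments": {
  "increments": [
    [[0, 0, 0, 0, 0, 0, 0.5], [0, 0, 0, 0, 0, 0, 0.4], [0, 0, 0, 0, 0, 0, 0], [0, 0, 0, 0, 0, 0, 0], [0, 0, 0, 0, 0, 0, 0]]
  ]
}}

```text
clock: 48.53
position: [0.451, -0.1908, 0.0221]
ee_rot: [1.0, 0.008, -0.0, 0.001]
wrist_force: [-0.5, 1.7, 3.8]
opening: 0.0386
grasp_force: 60.6
```

Emit:
{"name": "jog_arm", "arguments": {
  "increments": [
    [[0, 0, 0, 0, 0, 0, 0], [0, 0, 0, 0, 0, 0, 0], [0, 0, 0, 0, 0, 0, 0], [0, 0, 0, 0, 0, 0, 0], [0, 0, 0, 0, 0, 0, 0]]
  ]
}}

```text
clock: 48.95
position: [0.4511, -0.1908, 0.0221]
ee_rot: [1.0, 0.008, -0.0, 0.001]
wrist_force: [-0.1, 0.7, 7.3]
opening: 0.0387
grasp_force: 61.3
```

Emit:
{"name": "jog_arm", "arguments": {
  "increments": [
    [[0, 0, -20, 0, 0, 0, 0], [0, 0, -50, 0, 0, 0, 0], [0, 0, -80, 0, 0, 0, 0], [0, 0, -100, 0, 0, 0, 0], [0, 0, -110, 0, 0, 0, 0]]
  ]
}}

```text
clock: 49.37
position: [0.4517, -0.1909, 0.1339]
ee_rot: [1.0, 0.007, 0.001, 0.002]
wrist_force: [0.2, -0.1, -1.8]
opening: 0.0386
grasp_force: 60.9
```

Emit:
{"name": "jog_arm", "arguments": {
  "increments": [
    [[4, 36, 0, 0, 0, 0, 0], [8, 72, 0, 0, 0, 0, 0], [12, 108, 0, 0, 0, 0, 0], [16, 144, 0, 0, 0, 0, 0], [20, 180, 0, 0, 0, 0, 0]]
  ]
}}

```text
clock: 49.78
position: [0.4732, -0.3719, 0.131]
ee_rot: [1.0, 0.008, -0.001, 0.001]
wrist_force: [1.9, -0.1, -2.5]
opening: 0.0387
grasp_force: 60.9
```

Emit:
{"name": "jog_arm", "arguments": {
  "increments": [
    [[3, 30, 0, 0, 0, 0, 0], [6, 55, 0, 0, 0, 0, 0], [6, 55, 25, 0, 0, 0, 0], [6, 55, 50, 0, 0, 0, 0], [6, 55, 75, 0, 0, 0, 0]]
  ]
}}

```text
clock: 50.2
position: [0.4798, -0.4259, 0.0552]
ee_rot: [1.0, 0.007, -0.001, 0.001]
wrist_force: [-0.2, 0.6, -1.5]
opening: 0.0384
grasp_force: 61.0
```

Emit:
{"name": "jog_arm", "arguments": {
  "increments": [
    [[0, 0, 5, 0, 0, 0, 0], [0, 0, 12, 0, 0, 0, 0], [0, 0, 20, 0, 0, 0, 0], [0, 0, 26, 0, 0, 0, 0], [0, 0, 28, 0, 0, 0, 0]]
  ]
}}

```text
clock: 50.62
position: [0.4805, -0.4251, 0.0281]
ee_rot: [1.0, 0.008, -0.001, 0.001]
wrist_force: [-0.6, 0.9, -0.8]
opening: 0.0388
grasp_force: 60.8
```

Emit:
{"name": "jog_arm", "arguments": {
  "increments": [
    [[0, 0, 1, 0, 0, 0, 0], [0, 0, 1.5, 0, 0, 0, 0], [0, 0, 1.5, 0, 0, 0, 0], [0, 0, 1.5, 0, 0, 0, 0], [0, 0, 1.5, 0, 0, 0, 0]]
  ]
}}

```text
clock: 51.03
position: [0.4805, -0.4252, 0.0272]
ee_rot: [1.0, 0.008, -0.001, 0.001]
wrist_force: [0.1, 0.6, 0.1]
opening: 0.0388
grasp_force: 61.2
```

Release, rise, and move off to the right, then take a last check.

Emit:
{"name": "jog_arm", "arguments": {
  "increments": [
    [[0, 0, 0, 0, 0, 0, 0.3], [0, 0, 0, 0, 0, 0, 0.7], [0, 0, 0, 0, 0, 0, 0.7], [0, 0, 0, 0, 0, 0, 0.7], [0, 0, -10, 0, 0, 0, 0.7]]
  ]
}}

```text
clock: 51.45
position: [0.4796, -0.4244, 0.0356]
ee_rot: [1.0, 0.008, -0.002, 0.0]
wrist_force: [0.2, -0.4, -0.6]
opening: 0.0599
grasp_force: 0.0
```

Emit:
{"name": "jog_arm", "arguments": {
  "increments": [
    [[0, 0, -35, 0, 0, 0, 0.7], [0, 0, -70, 0, 0, 0, 0.7], [0, 0, -105, 0, 0, 0, 0.7], [0, 0, -140, 0, 0, 0, 0.7], [0, 0, -170, 0, 0, 0, 0.7]]
  ]
}}

```text
clock: 51.87
position: [0.4809, -0.4246, 0.21]
ee_rot: [1.0, 0.008, -0.0, 0.001]
wrist_force: [0.1, 0.3, -0.3]
opening: 0.0598
grasp_force: 0.0
```

Emit:
{"name": "jog_arm", "arguments": {
  "increments": [
    [[-20, 30, 0, 0, 0, 0, 0.7], [-40, 60, 0, 0, 0, 0, 0.7], [-60, 90, 0, 0, 0, 0, 0.7], [-80, 120, 0, 0, 0, 0, 0.7], [-80, 120, 0, 0, 0, 0, 0.7]]
  ]
}}

```text
clock: 52.28
position: [0.3958, -0.5533, 0.2075]
ee_rot: [1.0, 0.003, -0.003, 0.003]
wrist_force: [-0.8, 0.0, -0.4]
opening: 0.0599
grasp_force: 0.0
```

```bash
python3 - <<'E'
from m import *
c=capture("top");im=c["img"];m,h=bmask(c)
a=cv2.resize(im[120:265,180:500],None,fx=2.5,fy=2.5,interpolation=cv2.INTER_CUBIC);cv2.imwrite("pics/fin.png",a)
print("jig holes",holes(c,(285,140,370,192),.05))
b=np.zeros_like(m);b[185:252,412:490]=m[185:252,412:490];print("tray",rects(c,b,.045))
g=(h[...,1]<60)&(h[...,2]>110);q=np.zeros_like(g);q[200:235,185:222]=g[200:235,185:222];print("collar",rects(c,q,.056,10))
print(get_state()["position"].round(3))
E
```

```text
jig holes []
tray [([439, 219], [473.1, -326.1], 63.6, 39.9, 0.5), ([471, 220], [479.9, -425.1], 121.5, 40.6, 0.3)]
collar [([205, 220], [453.1, 373.5], 31.2, 13.6, -68.1)]
[ 0.399 -0.55   0.207]
```

View pics/fin.png

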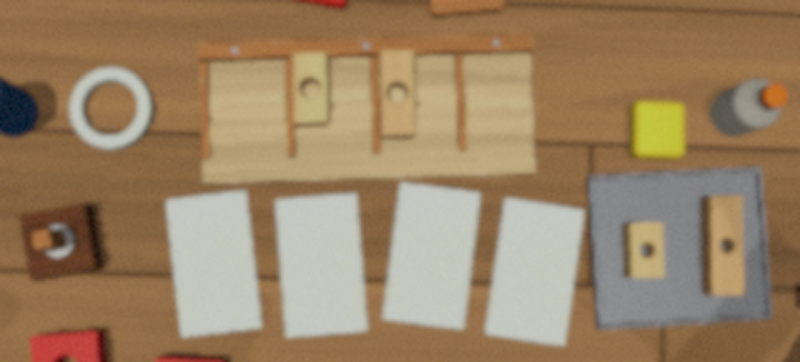

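The final view shows b at (310,90) and c at (397,93) tight in bays 1 and 2. Blocks a (647,250) and d (727,245) lie in the grey tray, the gauge stands home at (58,240), and the bystanders are in place.

```bash
python3 -c "
from cell import *
print(finish_job())"
```

```text
the job is handed in; nothing more can be done
None
```

I tried the gauge in all four blocks and handed the job in, but the result isn't known because `finish_job()` returned no verdict: the 84 and 102 mm blocks took it and lie in bays 1 and 2, the 66 and 120 mm blocks were too tight and are in the grey tray, and the gauge is back home in its holder. One thing doesn't fit: the notes say exactly one of the tight 84 mm and tight 102 mm blocks is on the bench, but the gauge went in to its collar in both.

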